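Charge the grinding jar with balls

ROBOT

A 7-joint arm with a two-finger parallel gripper is mounted at the origin on the work surface. World frame = base frame: x ahead of the robot, y to its left, z up, the work surface at z = 0. Lengths are in m, angles in rad, forces in N, time in s.
With the tool pointing down it reaches from about 0.4 to 0.925 m from the base axis. Payload 4.1 kg.
Tool frame: the origin (TCP) lies at the very end of the fingers, on their centre line; the grasp point (between the pads) lies 19 mm behind it; z points along the fingers, y is the direction in which the jaws open and shut (so a half turn about z gives the same grasp; the last joint's range is limited). The gripper opens to 85 mm and grips with 20 to 120 N. Pads are 22 mm wide; open, the fingers measure 114 mm over their backs; the gripper's body (76 mm by 85 mm) begins 54 mm behind the grasp point. The pads swing forward as they close: fully open they stand 13 mm farther back than shut.
Start: joints at [-1.402, 0.398, 0.045, 1.537, -0.019, 1.207, -0.051], TCP at [0.172, 0.627, 0.231] pointing down, gripper open.
Joint ranges: [-2.82, 2.82], [-0.49, 2.23], [-1.37, 1.46], [0, 2.46], [-1.36, 4.5], [0.23, 2], [-2.94, 2.94]. Speed limits (rad/s): [2.57, 2.57, 3.14, 3.14, 3.14, 3.14, 3.14].

INTERFACE

Orientations are given as a unit quaternion [x, y, z, w].
In Python, from workcell import sense, snapshot, job gives the robot as it stands. The module is installed in compiled form; this text tells all that it offers.
- The arm moves only by the tool servo_tool, never from a script. Its argument "plan" is a list of rows, each an object with "xyz": the shift along the tool's x, y, z in mm, a list of three; "angular": the turn, a rotation vector about the tool's x, y, z in rad, a list of three; "claw": the finger opening in mm, from 0 to 85.4. In form: [{"xyz": [dx, dy, dz], "angular": [rx, ry, rz], "claw": claw}, ...]. A call has 1 to 8 rows; each row shifts and turns the pose as measured when the row begins, along the tool's axes as they then stand; what a row does not reach is not made up. A row lasts 1/8 s, in which the tool goes at most 62.5 mm and 10.7 degrees, less where a joint would pass 70% of its speed; a pose out of reach is approached as far as the arm can. A call is refused whole if a number of a shift passes 62.5 or a number of a turn 0.188, either way. A call with a gripper value outside its range is refused whole. The fingers move at their own pace and stop on an object; the grip force is fixed at half the most. Time passes only in rows, so rows that do not move let the fingers close. It gives the time, the measured TCP pose, the force and the opening at its end, in the units of the state.
- sense(): the state, without advancing time (a new reading comes with each control period).
- snapshot(name): name is "scene" or "top" or "wrist"; returns a dict with "img" (384x512x3 uint8, red, green, blue), "fx", "fy", "cx", "cy" (pixels), "pose" (4x4, takes a point from camera to world coordinates). Camera axes: x right, y down, z forward; pixel columns grow to the right and rows downward; lengths in m; the calibration is good to about 2 mm. A picture is of the moment at which its call begins. There is no depth.
- job.finish_job(): hands the job in, once; it reports no verdict.
The state is a dict: "time_s": time; "joint_positions": joint angles; "dq": joint speeds; "joint_torque": joint torques, N m; "tcp_pos": TCP position; "orientation": TCP orientation; "wrist_force": force on the tool from outside, world axes, zero at the start; "torque": the same for the moment, N m; "opening": finger opening in m.
Only numpy, scipy, OpenCV 4.12 (cv2) and the standard library are available. Lean on these libraries where they do the work, as an engineer would, in place of code of your own. Each camera call takes 0.05 s, during which the arm holds its last target.

TASK

Charge the steel grinding jar: take the white beaker out of the wooden carrier, pour all eight steel balls from low over the jar's mouth into the jar, stand the empty beaker upright back in the carrier, and close the jar with its lid, seated flat. Leave the jar where it stands and do not disturb the other bottles and the mortar.

Things in the scene. Friction and masses are not known exactly. Their poses are not given: they have to be found in the camera images.
- carrier: Wooden bottle carrier, fixed: tray 200 (x) by 360 (y) mm, walls 10 thick and 55 high, floor 12 above the bench. At each y end an upright 40 wide, 258 high; between them over the centre line a handle bar along y, diameter 22, axis 235 up. The bar hangs over the beaker: reach in under it from the x side, tool tilted. Origin: centre of the underside; the robot is on its -x side (yaw up to 0.15 rad).
- beaker_mid (a point): White plastic beaker with eight steel balls (40 mm deep), in the carrier under the bar, some 70 mm to either side of its centre along y: 70 mm high, outer diameter 57 at the foot, 60 at the rim, wall 2.5, base 3, 60 g empty. Point on its axis half-way up (35 mm above the foot); z axis from foot to mouth; small spout, 6 mm long, on its +x side.
- jar_mouth (a point): Open steel grinding jar standing loose on the bench, 92 mm high, body 106 mm in diameter, rim flange 116 mm in diameter, bore 92 mm, base 8 mm thick, 2.2 kg. The point is the centre of its mouth, level with the rim; z axis up.
- lid_knob (a point): The jar's steel lid, right way up on the bench between jar and robot: disc 116 mm wide, 8 thick; under it a step 84 wide, 8 deep that drops into the bore (4 mm play all round); on top a black knob 28 wide, from 8 to 41 mm above the disc; 0.6 kg. Point on the axis in the knob, 42 mm above the step's underside, 34 mm above the jar's rim when seated; z axis up.
- bottle_mid (a point): Brown glass stoppered bottle, bystander, standing in the other end of the carrier: 64 mm in diameter, 144 mm high; origin at its centre; z axis up when upright.
- washbottle_mid (a point): White wash bottle with a thin bent nozzle, bystander on the bench beyond the work: 68 mm in diameter, 190 mm high with nozzle; point on its axis 81 mm above the foot; z axis up.
- mortar_mid (a point): White porcelain mortar with its pestle in it, bystander on the bench beyond the work: 112 mm in diameter, 66 mm high, pestle end 102 mm above the bench; origin at its centre; z axis up when upright.
- ball0: Steel ball, 20 mm in diameter, 33 g, one of eight alike, in the beaker at the start; origin at its centre.
- ball1: Steel ball, 20 mm in diameter, 33 g, one of eight alike, in the beaker at the start; origin at its centre.
- ball2: Steel ball, 20 mm in diameter, 33 g, one of eight alike, in the beaker at the start; origin at its centre.
- ball3: Steel ball, 20 mm in diameter, 33 g, one of eight alike, in the beaker at the start; origin at its centre.
- ball4: Steel ball, 20 mm in diameter, 33 g, one of eight alike, in the beaker at the start; origin at its centre.
- ball5: Steel ball, 20 mm in diameter, 33 g, one of eight alike, in the beaker at the start; origin at its centre.
- ball6: Steel ball, 20 mm in diameter, 33 g, one of eight alike, in the beaker at the start; origin at its centre.
- ball7: Steel ball, 20 mm in diameter, 33 g, one of eight alike, in the beaker at the start; origin at its centre.
Not all that is in view belongs to the job. Leave any red look-alike of the part that bears lid_knob alone.

How it is judged:
On the way:
1. all eight balls lie in the jar (horizontal distance between each of ball0, ball1, ball2, ball3, ball4, ball5, ball6, ball7 and jar_mouth below 0.046 m and z of ball0 in the frame of jar_mouth between -0.09 and -0.004 m and z of ball1 in the frame of jar_mouth between -0.09 and -0.004 m and z of ball2 in the frame of jar_mouth between -0.09 and -0.004 m and z of ball3 in the frame of jar_mouth between -0.09 and -0.004 m and z of ball4 in the frame of jar_mouth between -0.09 and -0.004 m and z of ball5 in the frame of jar_mouth between -0.09 and -0.004 m and z of ball6 in the frame of jar_mouth between -0.09 and -0.004 m and z of ball7 in the frame of jar_mouth between -0.09 and -0.004 m), for 0.2 s.
At the end, for the whole second after the job is handed in: All eight balls in the jar, below its rim; jar upright; lid seated on it: centre within 7 mm of the jar's axis, flat within 0.05 rad, knob point 30 to 38 mm above the rim; beaker upright within 0.1 rad on the carrier's floor; all at rest (all of step 1 and horizontal distance between lid_knob and jar_mouth below 0.007 m and z of lid_knob in the frame of jar_mouth between 0.03 and 0.038 m and angle between the z axis of lid_knob and the z axis of jar_mouth, either way round below 0.05 rad and angle between each of lid_knob, beaker_mid's own z axis and vertical below 0.1 rad and angle between jar_mouth's own z axis and vertical below 0.05 rad and x of beaker_mid in the frame of carrier between -0.09 and 0.09 m and y of beaker_mid in the frame of carrier between -0.17 and 0.17 m and z of beaker_mid in the frame of carrier between 0.04 and 0.054 m); the robot touches nothing.
It fails at once if the jar is shifted more than 30 mm or tipped (distance of jar_mouth from where it was at the start of the episode above 0.03 m or angle between jar_mouth's own z axis and vertical above 0.2 rad).
It fails at once if the bottle in the carrier is shifted more than 30 mm or tipped over (distance of bottle_mid from where it was at the start of the episode above 0.03 m or angle between bottle_mid's own z axis and vertical above 0.35 rad).
It fails at once if the wash bottle is shifted more than 30 mm or tipped over (distance of washbottle_mid from where it was at the start of the episode above 0.03 m or angle between washbottle_mid's own z axis and vertical above 0.35 rad).
It fails at once if the mortar is shifted more than 30 mm or tipped over (distance of mortar_mid from where it was at the start of the episode above 0.03 m or angle between mortar_mid's own z axis and vertical above 0.35 rad).
It fails at once if a ball is dropped from high up (moves faster than 2.2 m/s, a fall of 25 cm) (linear speed of any of ball0, ball1, ball2, ball3, ball4, ball5, ball6, ball7 above 2.2 m/s).
It also fails if it takes over 72 s, if anything falls off the work surface, if the arm or the gripper's body presses on something with over 40 N, if the wrist force passes 120 N, or if a joint passes its speed limit or range.

## Working session

There is one attempt and no reset: what is moved stays moved. The work goes in short steps, Python scripts to look and compute and a tool call to move; the robot and the scene stay as the last step left them, time stands still between calls to the robot, and variables do not carry over. Pictures are saved under pics/ and viewed, and the job is handed in when it is done.

Besides the shell and the picture viewer there is one more tool, called after "Call:" as name(argument=value, ...), one argument or row to a line, values as JSON. servo_tool: Moves the arm, as the interface text tells. Its arguments: {"type":"object","properties":{"plan":{"type":"array"}},"required":["plan"]}

```bash
ls; mkdir -p pics; python3 - <<'E'
from workcell import sense, snapshot
import cv2,numpy as np
print(sense())
for n in ["scene","top","wrist"]:
    s=snapshot(n); cv2.imwrite(f"pics/{n}0.png",s["img"][:,:,::-1]); np.savez(f"{n}0.npz",**s)
    print(n,s["fx"],s["fy"],s["cx"],s["cy"],np.round(s["pose"],3).tolist())
E
```

```text
pics
{'time_s': 0.0, 'joint_positions': array([-1.40203296,  0.39917296,  0.04501124,  1.53786257, -0.01871093,
        1.20689203, -0.05068565]), 'dq': array([ 2.11610157e-03,  6.68274909e-04, -1.13633769e-03, -3.42240486e-04,
       -8.95430181e-05, -2.38588530e-04, -5.86158868e-04]), 'joint_torque': array([ 1.99755077e-04, -4.75125647e+01,  1.36495862e+00, -2.54225940e+01,
        1.16915492e-02,  9.52693750e-03,  4.95960606e-08]), 'tcp_pos': array([0.1717708 , 0.62624638, 0.23028306]), 'orientation': array([ 1.33410815e-01,  9.91060361e-01, -9.54146854e-04, -7.13816898e-05]), 'wrist_force': array([-0.37380188, -0.095345  , -0.35035326]), 'torque': array([ 0.01651572,  0.03442882, -0.03936821]), 'opening': 0.08538320343420817}
scene 488.21951586639636 488.21951586639636 247.68676817176015 197.03294003826127 [[-0.728, 0.522, -0.444, 1.247], [0.685, 0.542, -0.486, 0.879], [-0.012, -0.658, -0.753, 1.309], [0.0, 0.0, 0.0, 1.0]]
top 404.1140135527626 404.1140135527626 256.37901457455905 185.6273368262497 [[-0.018, -0.985, 0.172, 0.328], [-1.0, 0.022, 0.02, 0.071], [-0.023, -0.171, -0.985, 1.094], [0.0, 0.0, 0.0, 1.0]]
wrist 345.1957438783163 345.1957438783163 258.8659602692418 186.51592955791648 [[0.265, 0.922, 0.282, 0.099], [0.964, -0.253, -0.079, 0.647], [-0.002, 0.293, -0.956, 0.372], [0.0, 0.0, 0.0, 1.0]]
```

View pics/scene0.png

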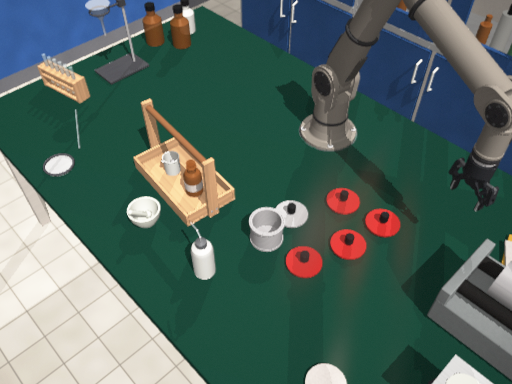

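View pics/top0.png

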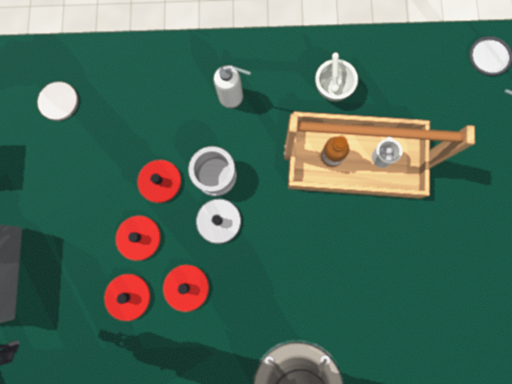

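View pics/wrist0.png

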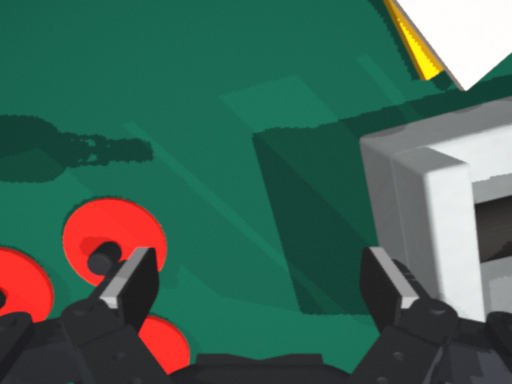

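```bash
cat > h.py <<'E'
import numpy as np,cv2
from workcell import sense,snapshot
from scipy.spatial.transform import Rotation as R
def load(n): return dict(np.load(n+".npz"))
def ray(s,u,v):
    d=s["pose"][:3,:3]@np.array([(u-s["cx"])/s["fx"],(v-s["cy"])/s["fy"],1.0]); return s["pose"][:3,3],d/np.linalg.norm(d)
def onz(s,u,v,z):
    o,d=ray(s,u,v); return o+d*(z-o[2])/d[2]
def two(a,b):
    o1,d1=a;o2,d2=b
    t=np.linalg.lstsq(np.stack([d1,-d2],1),o2-o1,rcond=None)[0]
    p,q=o1+t[0]*d1,o2+t[1]*d2; return (p+q)/2,np.linalg.norm(p-q)
def proj(s,p):
    c=np.linalg.inv(s["pose"])@np.append(p,1); return s["fx"]*c[0]/c[2]+s["cx"],s["fy"]*c[1]/c[2]+s["cy"]
def crop(s,u0,v0,u1,v1,k,name):
    cv2.imwrite(name,cv2.resize(s["img"][v0:v1,u0:u1,::-1],None,fx=k,fy=k,interpolation=cv2.INTER_CUBIC))
def snap(n,tag):
    s=snapshot(n); np.savez(f"{n}{tag}.npz",**s); cv2.imwrite(f"pics/{n}{tag}.png",s["img"][:,:,::-1]); return s
E
python3 - <<'E'
from h import *
t=load("top0");s=load("scene0")
crop(t,270,90,490,210,3.6,"pics/tc.png"); crop(t,180,130,260,250,5,"pics/tj.png")
crop(s,125,90,245,230,4,"pics/sc.png"); crop(s,235,190,325,260,6,"pics/sj.png")
E
```

```text
(no output)
```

View pics/tc.png

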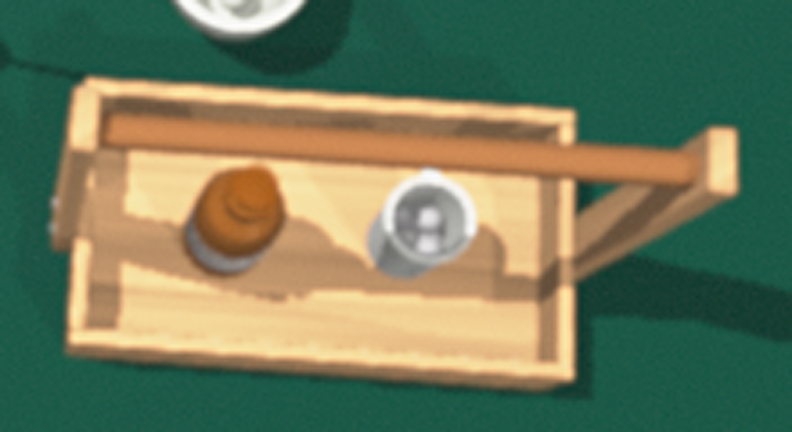

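View pics/tj.png

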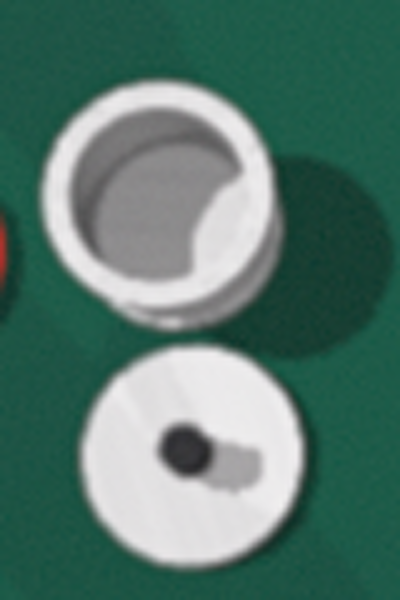

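View pics/sc.png

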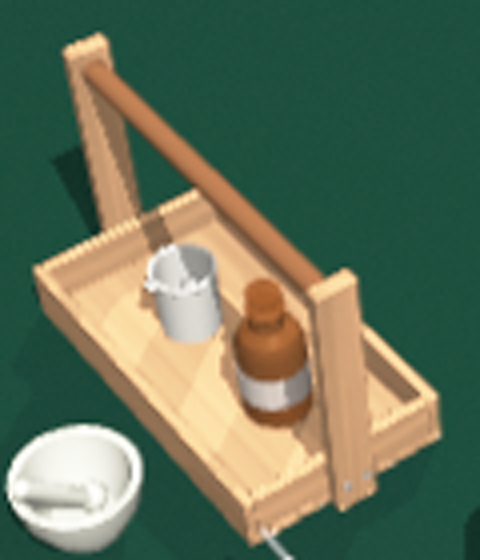

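View pics/sj.png

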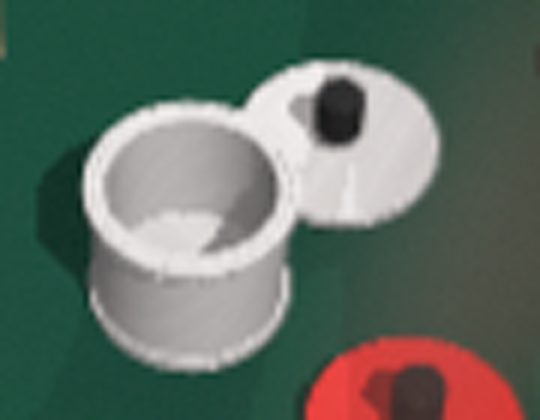

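```bash
python3 - <<'E'
from h import *
t=load("top0");s=load("scene0")
f=lambda u,v,k,a,b:((u+.5)/k+a-.5,(v+.5)/k+b-.5)
T=lambda u,v:f(u,v,3.6,270,90); J=lambda u,v:f(u,v,5,180,130); S=lambda u,v:f(u,v,4,125,90); SJ=lambda u,v:f(u,v,6,235,190)
print("carrier corners",[np.round(onz(t,*T(*p),.055),3).tolist() for p in [(88,78),(68,352),(575,380),(577,108)]])
print("beaker rim",onz(t,*T(429.5,221),.082),"scene",onz(s,*S(185,270),.082), "rim d",onz(t,*T(383,221),.082)-onz(t,*T(476,221),.082))
print("jar",onz(t,*J(159,193.5),.092),"scene",onz(s,*SJ(190,188),.092),"d",onz(t,*J(42,193),.092)-onz(t,*J(276,193),.092))
print("lid disc",onz(t,*J(192.5,455.5),.016),"scene",onz(s,*SJ(340,143),.016),"knob top",onz(t,*J(187,448),.049),"sc knob top",onz(s,*SJ(342,92),.049))
print("bottle",onz(t,*T(250,190),.144),"scene",onz(s,*S(266,292),.144))
print("bar ends",onz(t,*T(105,130),.235),onz(t,*T(690,165),.235))
# auto: white lid contours
E
```

```text
carrier corners [[0.709, -0.014, 0.055], [0.502, 0.008, 0.055], [0.474, -0.353, 0.055], [0.677, -0.373, 0.055]]
beaker rim [ 0.58639559 -0.25009712  0.082     ] scene [ 0.59059939 -0.24437809  0.082     ] rim d [0.00160744 0.06563696 0.        ]
jar [0.54962076 0.204435   0.092     ] scene [0.5544225  0.20773514 0.092     ] d [0.00279767 0.11935729 0.        ]
lid disc [0.42267741 0.1965099  0.016     ] scene [0.42669738 0.20167373 0.016     ] knob top [0.42372381 0.1955065  0.049     ] sc knob top [0.41984974 0.19427152 0.049     ]
bottle [ 0.59492795 -0.1123192   0.144     ] scene [ 0.59053776 -0.11848315  0.144     ]
bar ends [ 0.60961164 -0.00826564  0.235     ] [ 0.57834831 -0.36065853  0.235     ]
```

```bash
cat >> h.py <<'E'
def Rt(az,tilt,roll=0):
    """tool x up-ish; z = (sin tilt cos az, sin tilt sin az, -cos tilt); roll about tool z"""
    z=np.array([np.sin(tilt)*np.cos(az),np.sin(tilt)*np.sin(az),-np.cos(tilt)])
    x=np.array([np.cos(tilt)*np.cos(az),np.cos(tilt)*np.sin(az),np.sin(tilt)])
    return R.from_matrix(np.stack([x,np.cross(z,x),z],1))*R.from_euler("z",roll)
def cur():
    s=sense(); return np.array(s["tcp_pos"]),R.from_quat(s["orientation"]),s
def plan(p1,R1,claw,n=None,vmax=55,wmax=.17,p0=None,R0=None):
    p,r,s=cur()
    if p0 is not None:p,r=p0,R0
    w=(r.inv()*R1).as_rotvec(); d=np.asarray(p1)-p
    k=n or int(np.ceil(max(np.linalg.norm(d)*1000/vmax,np.linalg.norm(w)/wmax,1)))
    for i in range(k):
        dl=np.round(r.inv().apply(d/k)*1000,1); dw=np.round(w/k,3)
        print('{"xyz":%s,"angular":%s,"claw":%s},'%(dl.tolist(),dw.tolist(),claw))
        r=r*R.from_rotvec(w/k)
    return np.asarray(p1),R1
def st():
    p,r,s=cur(); z=r.apply([0,0,1]);x=r.apply([1,0,0])
    print("t",round(s["time_s"],2),"p",np.round(p,4),"z",np.round(z,3),"x",np.round(x,3),"q",np.round(s["joint_positions"],2),"F",np.round(s["wrist_force"],1),"op",round(s["opening"],4))
E
python3 - <<'E'
from h import *
from scipy.spatial.transform import Slerp
p,r,_=cur()
# arc: yaw down in total; do explicit yaw steps about tool z
Rf=Rt(-.1,0.0)
w=(r.inv()*Rf).as_rotvec(); print(w)
p1,R1=plan([.42,.33,.28],r*R.from_rotvec(w*.4),85,n=7)
p2,R2=plan([.5,.0,.30],r*R.from_rotvec(w*.75),85,n=7,p0=p1,R0=R1)
plan([.46,-.235,.27],Rf,85,n=6,p0=p2,R0=R2)
E
```

```text
[-2.41141813e-05  2.35863800e-03  2.97393193e+00]
{"xyz":[-45.4, -31.5, -7.0],"angular":[-0.0, 0.0, 0.17],"claw":85},
{"xyz":[-50.1, -23.3, -7.0],"angular":[-0.0, 0.0, 0.17],"claw":85},
{"xyz":[-53.3, -14.5, -7.0],"angular":[-0.0, 0.0, 0.17],"claw":85},
{"xyz":[-55.0, -5.3, -7.0],"angular":[-0.0, 0.0, 0.17],"claw":85},
{"xyz":[-55.1, 4.1, -7.0],"angular":[-0.0, 0.0, 0.17],"claw":85},
{"xyz":[-53.6, 13.3, -7.1],"angular":[-0.0, 0.0, 0.17],"claw":85},
{"xyz":[-50.6, 22.2, -7.1],"angular":[-0.0, 0.0, 0.17],"claw":85},
{"xyz":[-48.1, 6.0, -2.8],"angular":[-0.0, 0.0, 0.149],"claw":85},
{"xyz":[-46.7, 13.1, -2.8],"angular":[-0.0, 0.0, 0.149],"claw":85},
{"xyz":[-44.3, 19.9, -2.8],"angular":[-0.0, 0.0, 0.149],"claw":85},
{"xyz":[-40.8, 26.2, -2.8],"angular":[-0.0, 0.0, 0.149],"claw":85},
{"xyz":[-36.5, 31.9, -2.8],"angular":[-0.0, 0.0, 0.149],"claw":85},
{"xyz":[-31.4, 37.0, -2.9],"angular":[-0.0, 0.0, 0.149],"claw":85},
{"xyz":[-25.5, 41.2, -2.9],"angular":[-0.0, 0.0, 0.149],"claw":85},
{"xyz":[-28.8, 27.3, 5.0],"angular":[-0.0, 0.0, 0.124],"claw":85},
{"xyz":[-25.2, 30.7, 5.0],"angular":[-0.0, 0.0, 0.124],"claw":85},
{"xyz":[-21.2, 33.6, 5.0],"angular":[-0.0, 0.0, 0.124],"claw":85},
{"xyz":[-16.9, 35.9, 5.0],"angular":[-0.0, 0.0, 0.124],"claw":85},
{"xyz":[-12.4, 37.8, 5.0],"angular":[-0.0, 0.0, 0.124],"claw":85},
{"xyz":[-7.6, 39.0, 5.0],"angular":[-0.0, 0.0, 0.124],"claw":85},
```

Call:
servo_tool(
  plan=[
    {"xyz": [-45,-31,-7],"angular": [0,0,0.17],"claw": 85},
    {"xyz": [-50,-23,-7],"angular": [0,0,0.17],"claw": 85},
    {"xyz": [-53,-15,-7],"angular": [0,0,0.17],"claw": 85},
    {"xyz": [-55,-5,-7],"angular": [0,0,0.17],"claw": 85},
    {"xyz": [-55,4,-7],"angular": [0,0,0.17],"claw": 85},
    {"xyz": [-54,13,-7],"angular": [0,0,0.17],"claw": 85},
    {"xyz": [-51,22,-7],"angular": [0,0,0.17],"claw": 85},
  ],
)

```text
time_s: 1.02
tcp_pos: [0.4172, 0.321, 0.2776]
orientation: [0.676, 0.737, -0.003, -0.001]
wrist_force: [0.8, 1.4, -0.1]
opening: 0.0851
```

```bash
python3 - <<'E'
from h import *
st()
p,r,_=cur()
Rf=Rt(-.1,0.0)
w=(r.inv()*Rf).as_rotvec(); print(w)
p2,R2=plan([.5,.0,.30],r*R.from_rotvec(w*.55),85,n=8)
plan([.46,-.235,.27],Rf,85,n=6,p0=p2,R0=R2)
E
```

```text
t 1.02 p [0.4172 0.321  0.2776] z [-0.004 -0.003 -1.   ] x [-0.085  0.996 -0.003] q [-1.1   0.15  0.41  1.77 -0.07  1.23 -0.59] F [ 0.8  1.4 -0.1] op 0.0851
[-9.41040206e-04  5.87844164e-03  1.75629455e+00]
{"xyz":[-40.9, 6.9, -2.7],"angular":[-0.0, 0.0, 0.121],"claw":85},
{"xyz":[-39.7, 11.7, -2.7],"angular":[-0.0, 0.0, 0.121],"claw":85},
{"xyz":[-38.0, 16.4, -2.8],"angular":[-0.0, 0.0, 0.121],"claw":85},
{"xyz":[-35.8, 20.9, -2.8],"angular":[-0.0, 0.0, 0.121],"claw":85},
{"xyz":[-33.0, 25.1, -2.8],"angular":[-0.0, 0.0, 0.121],"claw":85},
{"xyz":[-29.7, 28.9, -2.8],"angular":[-0.0, 0.0, 0.121],"claw":85},
{"xyz":[-26.0, 32.2, -2.8],"angular":[-0.0, 0.0, 0.121],"claw":85},
{"xyz":[-22.0, 35.1, -2.8],"angular":[-0.0, 0.0, 0.121],"claw":85},
{"xyz":[-30.1, 26.0, 5.0],"angular":[-0.0, 0.0, 0.132],"claw":85},
{"xyz":[-26.4, 29.7, 5.0],"angular":[-0.0, 0.0, 0.132],"claw":85},
{"xyz":[-22.3, 32.9, 5.0],"angular":[-0.0, 0.0, 0.132],"claw":85},
{"xyz":[-17.8, 35.5, 5.0],"angular":[-0.0, 0.0, 0.132],"claw":85},
{"xyz":[-12.9, 37.6, 5.0],"angular":[-0.0, 0.0, 0.132],"claw":85},
{"xyz":[-7.9, 38.9, 5.0],"angular":[-0.0, 0.0, 0.132],"claw":85},
```

Call:
servo_tool(
  plan=[
    {"xyz": [-41,7,-3],"angular": [0,0,0.12],"claw": 85},
    {"xyz": [-40,12,-3],"angular": [0,0,0.12],"claw": 85},
    {"xyz": [-38,16,-3],"angular": [0,0,0.12],"claw": 85},
    {"xyz": [-36,21,-3],"angular": [0,0,0.12],"claw": 85},
    {"xyz": [-33,25,-3],"angular": [0,0,0.12],"claw": 85},
    {"xyz": [-30,29,-3],"angular": [0,0,0.12],"claw": 85},
    {"xyz": [-26,32,-3],"angular": [0,0,0.12],"claw": 85},
    {"xyz": [-22,35,-3],"angular": [0,0,0.12],"claw": 85},
  ],
)

```text
time_s: 2.02
tcp_pos: [0.497, -0.0147, 0.3024]
orientation: [0.946, 0.324, -0.002, 0.0]
wrist_force: [0.1, 0.5, -0.9]
opening: 0.0851
```

Call:
servo_tool(
  plan=[
    {"xyz": [-30,26,5],"angular": [0,0,0.13],"claw": 85},
    {"xyz": [-26,30,5],"angular": [0,0,0.13],"claw": 85},
    {"xyz": [-22,33,5],"angular": [0,0,0.13],"claw": 85},
    {"xyz": [-18,36,5],"angular": [0,0,0.13],"claw": 85},
    {"xyz": [-13,38,5],"angular": [0,0,0.13],"claw": 85},
    {"xyz": [-8,39,5],"angular": [0,0,0.13],"claw": 85},
  ],
)

```text
time_s: 2.78
tcp_pos: [0.4472, -0.2563, 0.2722]
orientation: [0.997, -0.073, -0.001, 0.0]
wrist_force: [0.2, -0.6, 0.4]
opening: 0.0848
```

```bash
python3 - <<'E'
from h import *
st()
snap("wrist",1)
G=np.array([.588,-.248,.062]); Rg=Rt(-.1,1.0); a=Rg.apply([0,0,1])
plan(G-.086*a,Rg,85,n=8)
E
```

```text
t 2.77 p [ 0.4472 -0.2563  0.2722] z [-0.001 -0.001 -1.   ] x [ 0.989 -0.145 -0.001] q [-0.44  0.21  1.02  1.82 -0.19  1.22 -1.08] F [ 0.2 -0.6  0.4] op 0.0848
{"xyz":[8.5, -4.2, 20.4],"angular":[0.004, 0.125, -0.006],"claw":85},
{"xyz":[5.9, -4.1, 21.3],"angular":[0.004, 0.125, -0.006],"claw":85},
{"xyz":[3.2, -4.0, 21.9],"angular":[0.004, 0.125, -0.006],"claw":85},
{"xyz":[0.5, -3.9, 22.2],"angular":[0.004, 0.125, -0.006],"claw":85},
{"xyz":[-2.3, -3.8, 22.1],"angular":[0.004, 0.125, -0.006],"claw":85},
{"xyz":[-5.0, -3.7, 21.6],"angular":[0.004, 0.125, -0.006],"claw":85},
{"xyz":[-7.6, -3.6, 20.9],"angular":[0.004, 0.125, -0.006],"claw":85},
{"xyz":[-10.2, -3.6, 19.8],"angular":[0.004, 0.125, -0.006],"claw":85},
```

View pics/wrist1.png

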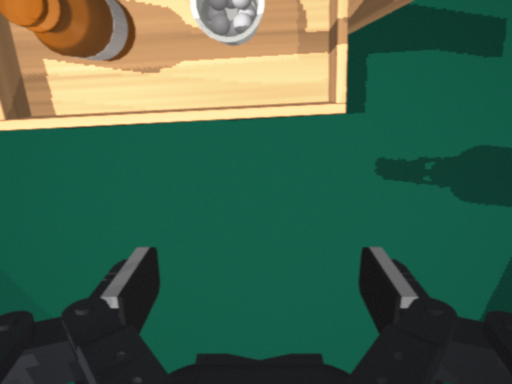

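Call:
servo_tool(
  plan=[
    {"xyz": [8.5,-4,20.5],"angular": [0.004,0.125,-0.006],"claw": 85},
    {"xyz": [6,-4,21],"angular": [0.004,0.125,-0.006],"claw": 85},
    {"xyz": [3,-4,22],"angular": [0.004,0.125,-0.006],"claw": 85},
    {"xyz": [0.5,-4,22],"angular": [0.004,0.125,-0.006],"claw": 85},
    {"xyz": [-2,-4,22],"angular": [0.004,0.125,-0.006],"claw": 85},
    {"xyz": [-5,-4,21.5],"angular": [0.004,0.125,-0.006],"claw": 85},
    {"xyz": [-7.5,-3.5,21],"angular": [0.004,0.125,-0.006],"claw": 85},
    {"xyz": [-10,-3.5,20],"angular": [0.004,0.125,-0.006],"claw": 85},
  ],
)

```text
time_s: 3.82
tcp_pos: [0.4959, -0.2421, 0.1559]
orientation: [0.949, -0.041, 0.314, 0.007]
wrist_force: [-0.1, -1.1, 0.7]
opening: 0.0851
```

```bash
python3 - <<'E'
from h import *
st()
s=snap("wrist",2);snap("scene",2)
print(onz(load("wrist1"),228,8,.082))
print("predicted rim centre px",proj(s,[.588,-.248,.082]))
E
```

```text
t 3.83 p [ 0.4959 -0.2421  0.1559] z [ 0.594 -0.039 -0.803] x [ 0.8   -0.074  0.596] q [ 0.27  0.09  0.29  2.31 -1.1   0.35 -0.12] F [-0.1 -1.1  0.7] op 0.0851
[ 0.58363533 -0.2492077   0.082     ]
predicted rim centre px (np.float64(258.086294275403), np.float64(141.53532830511938))
```

View pics/wrist2.png

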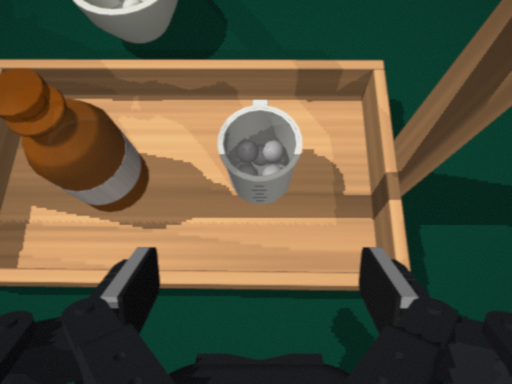

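View pics/scene2.png

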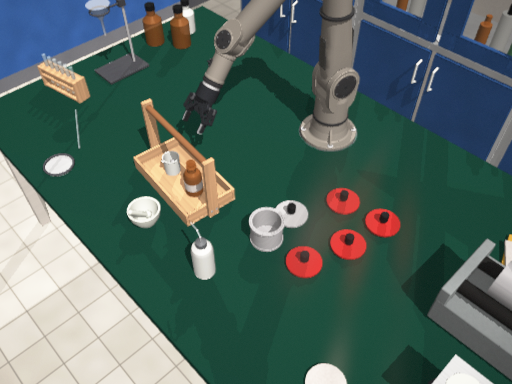

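```bash
python3 - <<'E'
from h import *
G=np.array([.587,-.248,.063]); Rg=Rt(-.1,1.0); a=Rg.apply([0,0,1])
plan(G-.066*a,Rg,85,n=6)
E
```

```text
{"xyz":[-0.6, -0.7, 11.3],"angular":[-0.003, 0.061, -0.0],"claw":85},
{"xyz":[-1.3, -0.7, 11.2],"angular":[-0.003, 0.061, -0.0],"claw":85},
{"xyz":[-1.9, -0.7, 11.1],"angular":[-0.003, 0.061, -0.0],"claw":85},
{"xyz":[-2.6, -0.8, 11.0],"angular":[-0.003, 0.061, -0.0],"claw":85},
{"xyz":[-3.3, -0.8, 10.8],"angular":[-0.003, 0.061, -0.0],"claw":85},
{"xyz":[-3.9, -0.8, 10.6],"angular":[-0.003, 0.061, -0.0],"claw":85},
```

Call:
servo_tool(
  plan=[
    {"xyz": [-0.5,-0.7,11],"angular": [-0.003,0.06,0],"claw": 85},
    {"xyz": [-1,-0.7,11],"angular": [-0.003,0.06,0],"claw": 85},
    {"xyz": [-2,-0.7,11],"angular": [-0.003,0.06,0],"claw": 85},
    {"xyz": [-2.5,-0.8,11],"angular": [-0.003,0.06,0],"claw": 85},
    {"xyz": [-3,-0.8,11],"angular": [-0.003,0.06,0],"claw": 85},
    {"xyz": [-4,-0.8,11],"angular": [-0.003,0.06,0],"claw": 85},
  ],
)

```text
time_s: 4.68
tcp_pos: [0.5062, -0.2605, 0.1554]
orientation: [0.926, -0.028, 0.377, -0.009]
wrist_force: [0.1, -0.7, -1.7]
opening: 0.0853
```

```bash
python3 - <<'E'
from h import *
st()
G=np.array([.587,-.248,.063]); Rg=Rt(-.1,1.0); a=Rg.apply([0,0,1])
plan(G-.036*a,Rg,85,n=6)
E
```

```text
t 4.67 p [ 0.5062 -0.2605  0.1554] z [ 0.699 -0.004 -0.715] x [ 0.714 -0.058  0.698] q [ 1.56  0.25 -0.99  2.31 -1.36  0.23  0.3 ] F [ 0.1 -0.7 -1.7] op 0.0853
{"xyz":[-2.6, -2.5, 14.6],"angular":[-0.011, 0.038, 0.001],"claw":85},
{"xyz":[-3.2, -2.7, 14.5],"angular":[-0.011, 0.038, 0.001],"claw":85},
{"xyz":[-3.7, -2.8, 14.3],"angular":[-0.011, 0.038, 0.001],"claw":85},
{"xyz":[-4.3, -3.0, 14.1],"angular":[-0.011, 0.038, 0.001],"claw":85},
{"xyz":[-4.8, -3.1, 13.9],"angular":[-0.011, 0.038, 0.001],"claw":85},
{"xyz":[-5.3, -3.3, 13.7],"angular":[-0.011, 0.038, 0.001],"claw":85},
```

```bash
cat > kin.py <<'E'
from h import *
from scipy.optimize import least_squares
LO=np.array([-2.82,-.49,-1.37,0,-1.36,.23,-2.94]);HI=np.array([2.82,2.23,1.46,2.46,4.5,2,2.94])
def fk(q,P,S):
    d,L1,L2,L3,o1,o3,o5,o7,e1,e2=P
    rz=lambda a:R.from_euler("z",a); ry=lambda a:R.from_euler("y",a)
    A=rz(S[0]*q[0]+o1)*ry(q[1]); p=np.array([0,0,d])+A.apply([e1,0,L1])
    A=A*rz(S[1]*q[2]+o3)*ry(q[3]); p=p+A.apply([e2,0,L2])
    A=A*rz(S[2]*q[4]+o5)*ry(q[5]); p=p+A.apply([0,0,L3])
    A=A*rz(S[3]*q[6]+o7); return p,A
D=[ # q, p, quat
([-1.40203296,0.39917296,0.04501124,1.53786257,-0.01871093,1.20689203,-0.05068565],[0.1717708,0.62624638,0.23028306],[.133410815,.991060361,-9.54e-4,-7.1e-5])]
E
cat > log.py <<'E'
from h import *
import json
p,r,s=cur()
open("log.jsonl","a").write(json.dumps([np.array(s["joint_positions"]).tolist(),p.tolist(),r.as_quat().tolist()])+"\n")
E
python3 log.py; python3 - <<'E'
from kin import *
import json,itertools
D+= [tuple(json.loads(l)) for l in open("log.jsonl")]
def M(x,z):
    x=np.array(x,float);z=np.array(z,float);z/=np.linalg.norm(z);x-=z*(x@z);x/=np.linalg.norm(x);return R.from_matrix(np.stack([x,np.cross(z,x),z],1)).as_quat()
D+=[([-1.1,.15,.41,1.77,-.07,1.23,-.59],[.4172,.321,.2776],M([-.085,.996,-.003],[-.004,-.003,-1])),
([-.44,.21,1.02,1.82,-.19,1.22,-1.08],[.4472,-.2563,.2722],M([.989,-.145,-.001],[-.001,-.001,-1])),
([.27,.09,.29,2.31,-1.1,.35,-.12],[.4959,-.2421,.1559],M([.8,-.074,.596],[.594,-.039,-.803]))]
best=None
for S in itertools.product([1,-1],repeat=4):
    def res(P):
        o=[]
        for q,p,qu in D:
            pp,A=fk(q,P,S); o+=list((pp-p)*3)+list((A.inv()*R.from_quat(qu)).as_rotvec())
        return o
    for o7 in (0,1.57,3.14,-1.57):
        x=least_squares(res,[.3,.4,.4,.3,0,0,0,o7,0,0])
        if best is None or x.cost<best[0]: best=(x.cost,S,x.x,x.fun)
print(best[0],best[1],np.round(best[2],4)); print(np.round(best[3],3))
np.savez("kin.npz",P=best[2],S=best[1])
E
```

```text
0.002869728103537617 (-1, -1, -1, -1) [ 0.2758  0.4981  0.4881  0.3198 -0.0573 -0.0056 -0.0035  1.5163  0.0021
  0.0064]
[-0.003 -0.003  0.01   0.     0.005 -0.007  0.011 -0.007  0.004  0.044
  0.001  0.013 -0.005  0.027  0.011  0.007 -0.007 -0.011 -0.008  0.002
 -0.013  0.001  0.004 -0.007 -0.009  0.017 -0.013  0.034  0.002  0.012]
```

```bash
cat >> kin.py <<'E'
import os
if os.path.exists("kin.npz"):
    K=np.load("kin.npz"); P_=K["P"]; S_=K["S"]
def ik(p,A,n=40,seed=0,near=None):
    rng=np.random.default_rng(seed); out=[]
    for i in range(n):
        q0=near if near is not None and i==0 else LO+(HI-LO)*rng.random(7)
        mid=q0
        f=lambda q:np.r_[(fk(q,P_,S_)[0]-p)*5,(fk(q,P_,S_)[1].inv()*A).as_rotvec()]
        x=least_squares(f,np.clip(q0,LO+.011,HI-.011),bounds=(LO+.01,HI-.01),max_nfev=60)
        if x.cost<1e-6:
            out.append((np.min(np.minimum(x.x-LO,HI-x.x)),x.x))
    return sorted(out,key=lambda t:-t[0])
E
python3 - <<'E'
from kin import *
G=np.array([.587,-.248,.063])
for tilt in (.9,1.0):
  for az in (-.1,-.4):
    for roll in (0,np.pi):
      Rg=Rt(az,tilt,roll); a=Rg.apply([0,0,1])
      for back in (-.024,.09):
        o=ik(G-back*a,Rg,30)
        print(tilt,az,round(roll,1),back,len(o),[ (round(m,2),np.round(q,2).tolist()) for m,q in o[:2]])
E
```

```text
0.9 -0.1 0 -0.024 11 [(np.float64(0.22), [-0.48, 1.05, 1.19, 2.24, 3.94, 1.2, 0.42]), (np.float64(0.21), [-0.25, 0.75, 0.87, 2.25, 3.97, 0.94, 0.7])]
0.9 -0.1 0 0.09 8 [(np.float64(0.05), [1.04, 0.29, -0.46, 2.41, 4.0, 0.46, 1.18]), (np.float64(0.05), [1.02, 0.28, -0.44, 2.41, 4.0, 0.47, 1.17])]
0.9 -0.1 3.1 -0.024 10 [(np.float64(0.21), [1.43, 0.94, -1.11, 2.25, 2.73, 0.45, -0.33]), (np.float64(0.21), [0.99, 0.6, -0.55, 2.25, 3.52, 0.45, -1.44])]
0.9 -0.1 3.1 0.09 7 [(np.float64(0.05), [1.72, 0.67, -1.28, 2.41, 2.87, 0.28, -0.59]), (np.float64(0.05), [0.01, 0.32, 0.66, 2.41, 4.17, 0.71, -2.29])]
0.9 -0.4 0 -0.024 9 [(np.float64(0.18), [-0.56, 0.87, 1.04, 2.28, 3.71, 0.77, 0.45]), (np.float64(0.18), [-0.53, 0.84, 1.01, 2.28, 3.7, 0.75, 0.5])]
0.9 -0.4 0 0.09 0 []
0.9 -0.4 3.1 -0.024 12 [(np.float64(0.18), [1.32, 1.01, -1.18, 2.28, 2.51, 0.86, -0.38]), (np.float64(0.18), [1.1, 0.73, -0.87, 2.28, 2.66, 0.68, -0.79])]
0.9 -0.4 3.1 0.09 0 []
1.0 -0.1 0 -0.024 13 [(np.float64(0.19), [-0.44, 1.07, 1.13, 2.27, 3.8, 1.28, 0.53]), (np.float64(0.19), [-0.39, 0.99, 1.06, 2.27, 3.82, 1.23, 0.6])]
1.0 -0.1 0 0.09 0 []
1.0 -0.1 3.1 -0.024 7 [(np.float64(0.18), [-0.18, 0.77, 0.79, 2.28, 3.84, 1.05, -2.31]), (np.float64(0.18), [0.53, 0.58, -0.01, 2.28, 3.75, 0.75, -1.82])]
1.0 -0.1 3.1 0.09 0 []
1.0 -0.4 0 -0.024 12 [(np.float64(0.15), [-0.68, 1.16, 1.2, 2.31, 3.59, 0.99, 0.25]), (np.float64(0.15), [-0.63, 1.05, 1.12, 2.31, 3.57, 0.94, 0.39])]
1.0 -0.4 0 0.09 0 []
1.0 -0.4 3.1 -0.024 16 [(np.float64(0.15), [1.24, 0.94, -1.03, 2.31, 2.75, 0.89, -0.65]), (np.float64(0.15), [1.17, 0.86, -0.94, 2.31, 2.78, 0.85, -0.77])]
1.0 -0.4 3.1 0.09 0 []
```

```bash
python3 - <<'E'
from kin import *
G=np.array([.587,-.248,.063])
for tilt in (.8,.95):
  for az in (.1,.3,.5):
    for roll in (0,np.pi):
      Rg=Rt(az,tilt,roll); a=Rg.apply([0,0,1])
      for nm,p in (("g",G+.024*a),("b",G-.07*a),("lift",G+.024*a+[0,0,.055]),("out",G+[-.12,0,.06])):
        o=ik(p,Rg,14)
        print(tilt,az,round(roll,1),nm,len(o),[ (round(float(m),2),np.round(q,2).tolist()) for m,q in o[:3:2]])
E
```

```text
0.8 0.1 0 g 5 [(0.14, [0.75, 0.53, -0.22, 2.16, 4.36, 0.44, 0.95]), (0.13, [0.9, 0.55, -0.4, 2.16, 4.33, 0.36, 1.03])]
0.8 0.1 0 b 0 []
0.8 0.1 0 lift 3 [(0.03, [1.58, 0.96, -1.34, 2.15, 1.64, 0.33, -2.26]), (0.01, [1.55, 0.88, -1.27, 2.15, 1.61, 0.24, -2.29])]
0.8 0.1 0 out 8 [(0.03, [1.75, 0.4, -1.07, 2.37, -1.33, 0.3, 0.58]), (0.01, [1.73, 0.38, -1.04, 2.37, -1.35, 0.31, 0.59])]
0.8 0.1 3.1 g 7 [(0.27, [-0.36, 0.95, 1.14, 2.15, 4.23, 1.21, -2.64]), (0.1, [1.55, 1.1, -1.27, 2.15, 1.94, 0.37, 0.69])]
0.8 0.1 3.1 b 0 []
0.8 0.1 3.1 lift 4 [(0.04, [1.58, 0.95, -1.33, 2.15, 1.64, 0.31, 0.87]), (0.01, [1.56, 0.88, -1.27, 2.15, 1.61, 0.24, 0.86])]
0.8 0.1 3.1 out 5 [(0.02, [1.73, 0.39, -1.05, 2.37, -1.34, 0.31, -2.56]), (0.02, [1.73, 0.38, -1.05, 2.37, -1.34, 0.31, -2.55])]
0.8 0.3 0 g 8 [(0.04, [1.6, 1.2, -1.33, 2.08, 1.41, 0.39, -1.7]), (0.03, [1.17, 0.66, -0.66, 2.08, -1.33, 0.31, 0.69])]
0.8 0.3 0 b 6 [(0.13, [1.14, 0.41, -0.46, 2.15, -1.23, 0.56, 0.54]), (0.04, [0.89, 0.38, -0.17, 2.15, -1.32, 0.66, 0.6])]
0.8 0.3 0 lift 6 [(0.12, [1.06, 0.5, -0.52, 2.08, -1.24, 0.44, 0.49]), (0.03,
[... 3618 characters left out ...]
, -0.54, 0.37, 0.2]), (0.08, [1.02, 0.58, -0.38, 2.01, -1.28, 0.74, 0.73])]
0.95 0.5 0 out 8 [(0.16, [1.22, 0.43, -0.31, 2.2, -1.2, 0.91, 0.83]), (0.04, [1.98, 0.99, -1.33, 2.2, 0.01, 0.45, -0.17])]
0.95 0.5 3.1 g 7 [(0.08, [1.65, 1.29, -1.29, 2.01, 0.72, 0.34, 2.34]), (0.02, [1.58, 1.12, -1.15, 2.01, 0.05, 0.27, 2.92])]
0.95 0.5 3.1 b 8 [(0.06, [1.82, 1.12, -1.31, 2.05, 0.26, 0.44, 2.74]), (0.02, [0.83, 0.52, 0.03, 2.06, -1.34, 0.99, -2.31])]
0.95 0.5 3.1 lift 7 [(0.17, [1.16, 0.62, -0.56, 2.01, -1.19, 0.65, -2.46]), (0.1, [1.64, 1.08, -1.27, 2.01, 0.22, 0.33, 2.69])]
0.95 0.5 3.1 out 4 [(0.02, [1.99, 1.02, -1.35, 2.2, 0.08, 0.45, 2.91]), (0.01, [-0.12, 1.12, 1.41, 2.2, 4.48, 1.99, -2.24])]
```

```bash
python3 - <<'E'
from h import *
G=np.array([.587,-.248,.063]); Rg=Rt(.5,.9); a=Rg.apply([0,0,1])
plan(G-.08*a,Rg,85,n=8)
E
```

```text
{"xyz":[-1.3, 2.2, 6.1],"angular":[0.047, 0.014, -0.049],"claw":85},
{"xyz":[-1.5, 2.5, 6.0],"angular":[0.047, 0.014, -0.049],"claw":85},
{"xyz":[-1.7, 2.7, 5.8],"angular":[0.047, 0.014, -0.049],"claw":85},
{"xyz":[-1.9, 2.8, 5.7],"angular":[0.047, 0.014, -0.049],"claw":85},
{"xyz":[-2.1, 3.0, 5.5],"angular":[0.047, 0.014, -0.049],"claw":85},
{"xyz":[-2.4, 3.2, 5.3],"angular":[0.047, 0.014, -0.049],"claw":85},
{"xyz":[-2.6, 3.3, 5.1],"angular":[0.047, 0.014, -0.049],"claw":85},
{"xyz":[-2.8, 3.4, 4.9],"angular":[0.047, 0.014, -0.049],"claw":85},
```

Call:
servo_tool(
  plan=[
    {"xyz": [-1.5,2,6],"angular": [0.047,0.014,-0.049],"claw": 85},
    {"xyz": [-1.5,2.5,6],"angular": [0.047,0.014,-0.049],"claw": 85},
    {"xyz": [-2,2.5,6],"angular": [0.047,0.014,-0.049],"claw": 85},
    {"xyz": [-2,3,6],"angular": [0.047,0.014,-0.049],"claw": 85},
    {"xyz": [-2,3,5.5],"angular": [0.047,0.014,-0.049],"claw": 85},
    {"xyz": [-2.5,3,5],"angular": [0.047,0.014,-0.049],"claw": 85},
  ],
)

```text
time_s: 5.42
tcp_pos: [0.5241, -0.2753, 0.1141]
orientation: [0.895, 0.167, 0.405, -0.084]
wrist_force: [0.3, 0.1, 0.1]
opening: 0.0852
```

```bash
python3 log.py; python3 - <<'E'
from h import *
st()
G=np.array([.587,-.248,.063]); Rg=Rt(.5,.9); a=Rg.apply([0,0,1])
plan(G-.08*a,Rg,85,n=6)
E
```

```text
t 5.42 p [ 0.5241 -0.2753  0.1141] z [ 0.697  0.286 -0.657] x [0.616 0.23  0.754] q [ 1.51  0.54 -0.83  2.14 -0.99  0.48  0.48] F [0.3 0.1 0.1] op 0.0852
{"xyz":[0.5, 0.9, 0.9],"angular":[0.014, 0.008, -0.015],"claw":85},
{"xyz":[0.5, 0.9, 0.9],"angular":[0.014, 0.008, -0.015],"claw":85},
{"xyz":[0.5, 1.0, 0.9],"angular":[0.014, 0.008, -0.015],"claw":85},
{"xyz":[0.5, 1.0, 0.9],"angular":[0.014, 0.008, -0.015],"claw":85},
{"xyz":[0.5, 1.0, 0.9],"angular":[0.014, 0.008, -0.015],"claw":85},
{"xyz":[0.4, 1.0, 0.9],"angular":[0.014, 0.008, -0.015],"claw":85},
```

Call:
servo_tool(
  plan=[
    {"xyz": [1,2,2],"angular": [0.03,0.018,-0.03],"claw": 85},
    {"xyz": [1,2,2],"angular": [0.03,0.018,-0.03],"claw": 85},
    {"xyz": [0.5,1,1],"angular": [0.015,0.009,-0.015],"claw": 85},
  ],
)

```text
time_s: 5.8
tcp_pos: [0.5316, -0.2771, 0.1093]
orientation: [0.875, 0.217, 0.419, -0.108]
wrist_force: [0.2, 0.8, 0.2]
opening: 0.0851
```

```bash
python3 log.py; python3 - <<'E'
from h import *
st()
s=snap("wrist",3); print(proj(s,[.587,-.248,.082]),proj(s,[.587,-.248,.012]))
t=snap("top",3)
G=np.array([.587,-.248,.063]); Rg=Rt(.5,.9); a=Rg.apply([0,0,1])
plan(G+.024*a,Rg,85,n=6)
E
```

```text
t 5.8 p [ 0.5316 -0.2771  0.1093] z [ 0.687  0.371 -0.625] x [0.554 0.288 0.781] q [ 1.5   0.61 -0.81  2.07 -0.91  0.57  0.52] F [0.2 0.8 0.2] op 0.0851
(np.float64(260.7990374779695), np.float64(174.71927138066127)) (np.float64(261.13765507079296), np.float64(226.90764193829995))
{"xyz":[0.5, 0.1, 17.0],"angular":[0.001, 0.001, -0.002],"claw":85},
{"xyz":[0.5, 0.1, 17.0],"angular":[0.001, 0.001, -0.002],"claw":85},
{"xyz":[0.4, 0.1, 17.0],"angular":[0.001, 0.001, -0.002],"claw":85},
{"xyz":[0.4, 0.1, 17.0],"angular":[0.001, 0.001, -0.002],"claw":85},
{"xyz":[0.4, 0.1, 17.0],"angular":[0.001, 0.001, -0.002],"claw":85},
{"xyz":[0.4, 0.1, 17.0],"angular":[0.001, 0.001, -0.002],"claw":85},
```

View pics/wrist3.png

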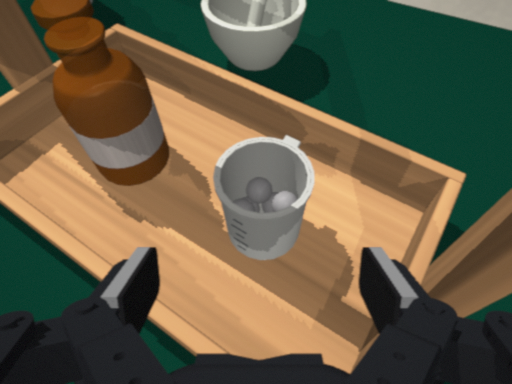

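View pics/top3.png

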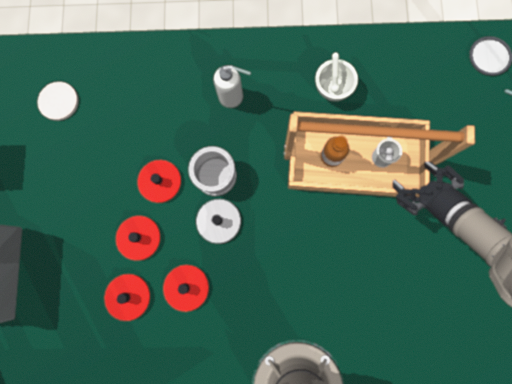

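Call:
servo_tool(
  plan=[
    {"xyz": [0.5,0.5,17],"angular": [0.001,0.001,-0.002],"claw": 85},
    {"xyz": [0.5,0.5,17],"angular": [0.001,0.001,-0.002],"claw": 85},
    {"xyz": [0.5,0.5,17],"angular": [0.001,0.001,-0.002],"claw": 85},
    {"xyz": [0.5,0,17],"angular": [0.001,0.001,-0.002],"claw": 85},
    {"xyz": [0.5,0,17],"angular": [0.001,0.001,-0.002],"claw": 85},
    {"xyz": [0.5,0,17],"angular": [0.001,0.001,-0.002],"claw": 85},
  ],
)

```text
time_s: 6.65
tcp_pos: [0.6082, -0.2364, 0.0453]
orientation: [0.872, 0.223, 0.422, -0.108]
wrist_force: [0.9, 0.3, -0.7]
opening: 0.0846
```

```bash
python3 log.py; python3 - <<'E'
from h import *
st()
snap("scene",4);s=snap("wrist",4); print(proj(s,[.587,-.248,.082]))
crop(load("scene4"),125,90,285,210,5,"pics/s4c.png")
G=np.array([.587,-.248,.063]); Rg=Rt(.5,.9); a=Rg.apply([0,0,1])
plan(G+.024*a,Rg,85,n=2)
E
```

```text
t 6.65 p [ 0.6082 -0.2364  0.0453] z [ 0.688  0.377 -0.62 ] x [0.544 0.297 0.785] q [ 1.36  0.8  -0.85  2.03 -0.96  0.34  0.59] F [ 0.9  0.3 -0.7] op 0.0846
(np.float64(264.62638721005305), np.float64(275.0637673639847))
{"xyz":[-0.8, 0.7, -3.3],"angular":[-0.002, -0.002, -0.0],"claw":85},
{"xyz":[-0.8, 0.7, -3.3],"angular":[-0.002, -0.002, -0.0],"claw":85},
```

View pics/wrist4.png

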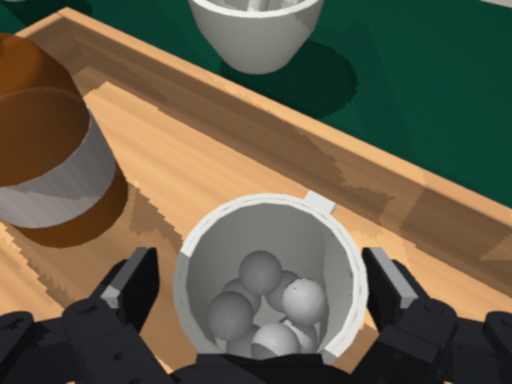

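View pics/s4c.png

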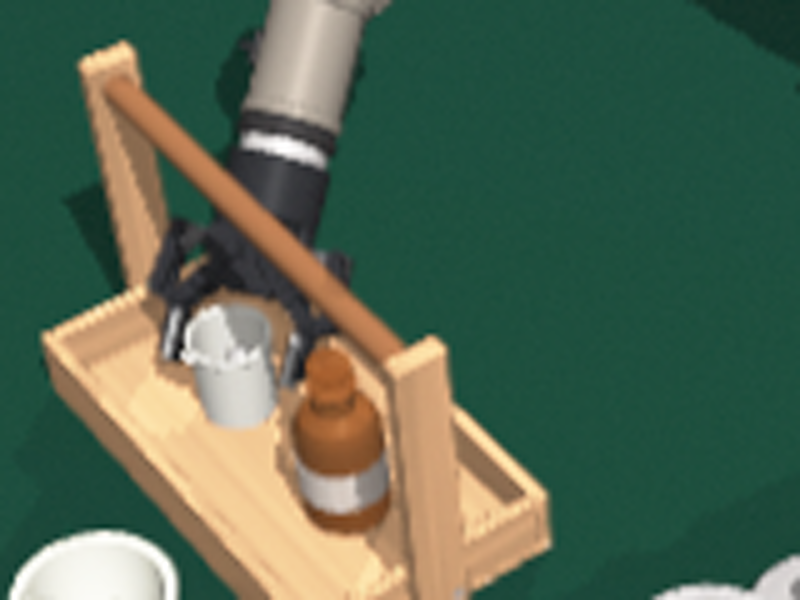

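Call:
servo_tool(
  plan=[
    {"xyz": [-1,3,-5],"angular": [0,0,0],"claw": 85},
    {"xyz": [0,0,0],"angular": [0,0,0],"claw": 40},
    {"xyz": [0,0,0],"angular": [0,0,0],"claw": 40},
    {"xyz": [0,0,0],"angular": [0,0,0],"claw": 40},
    {"xyz": [0,0,0],"angular": [0,0,0],"claw": 40},
    {"xyz": [0,0,0],"angular": [0,0,0],"claw": 40},
  ],
)

```text
time_s: 7.5
tcp_pos: [0.6048, -0.2415, 0.0482]
orientation: [0.872, 0.223, 0.422, -0.109]
wrist_force: [1.1, 1.4, -0.7]
opening: 0.0585
```

```bash
python3 log.py; python3 - <<'E'
from h import *
st()
s=snap("wrist",5)
E
```

```text
t 7.5 p [ 0.6048 -0.2415  0.0482] z [ 0.688  0.378 -0.62 ] x [0.544 0.297 0.785] q [ 1.36  0.79 -0.84  2.03 -0.95  0.36  0.59] F [ 1.1  1.4 -0.7] op 0.0585
```

View pics/wrist5.png

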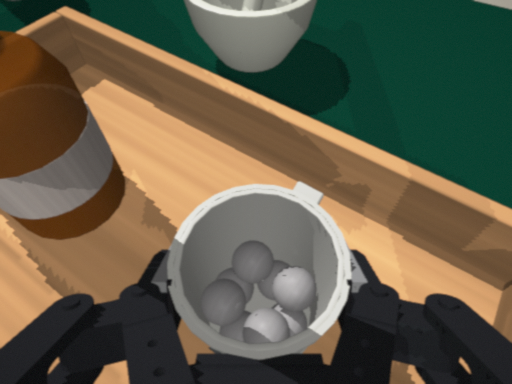

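```bash
cat >> kin.py <<'E'
def step(q,p,A,reg=.02):
    f=lambda x:np.r_[(fk(x,P_,S_)[0]-p)*5,(fk(x,P_,S_)[1].inv()*A).as_rotvec(),reg*(x-q)]
    x=least_squares(f,np.clip(q,LO+.011,HI-.011),bounds=(LO+.01,HI-.01),max_nfev=40).x
    pp,AA=fk(x,P_,S_); return x,np.linalg.norm(pp-p),np.linalg.norm((AA.inv()*A).as_rotvec())
RG=R.from_quat([0.872,0.223,0.422,-0.109]); TG=np.array([.6048,-.2415,.0482])
BASE=np.array([.588,-.2505,.012]) # beaker foot at grasp
Bz=RG.inv().apply([0,0,1]); Brim=RG.inv().apply(BASE+[0,0,.07]-TG)
def tcp_for_lip(A,lip):
    v=A.apply(Bz); h=-np.array([0,0,1])+v*v[2]; n=np.linalg.norm(h)
    h=h/n if n>.05 else np.zeros(3)
    return lip-A.apply(Brim)-.030*h
def tilt(A): return np.degrees(np.arccos(A.apply(Bz)[2]))
E
cat > scan.py <<'E'
from kin import *
import json
# refit kin with log
D+=[tuple(json.loads(l)) for l in open("log.jsonl")]
def res(P):
    o=[]
    for q,p,qu in D:
        pp,A=fk(q,P,S_); o+=list((pp-p)*3)+list((A.inv()*R.from_quat(qu)).as_rotvec())
    return o
x=least_squares(res,P_); print(x.cost,np.round(x.x,3)); np.savez("kin.npz",P=x.x,S=S_)
E
python3 scan.py
python3 - <<'E'
from kin import *
w=load("wrist5"); print("beaker rim seen",onz(w,261,271,.082))
E
cat > sim.py <<'E'
from kin import *
J=np.array([.5515,.206,.092])
q=np.array(sense()["joint_positions"]); p0,R0,_=cur()
def go(q,p0,R0,p1,R1,n):
    w=(R0.inv()*R1).as_rotvec(); bad=0;mm=9
    for i in range(1,n+1):
        q,e,er=step(q,p0+(p1-p0)*i/n,R0*R.from_rotvec(w*i/n)); bad=max(bad,e,er/3); mm=min(mm,np.min(np.minimum(q-LO,HI-q)))
    return q,bad,mm
q,b,m=go(q,p0,R0,p0+[0,0,.05],R0,4); print(b,m,np.round(q,2)); p=p0+[0,0,.05]
q,b,m=go(q,p,R0,p+[-.07,0,.0],R0,4); print(b,m,np.round(q,2)); p=p+[-.07,0,0]
q,b,m=go(q,p,R0,p+[-.03,.03,.13],R0,6); print(b,m,np.round(q,2)); p=p+[-.03,.03,.13]
qs,ps=q,p
for az in (.3,.6,.9,1.2):
  for ti in (.9,1.1):
    A0=R.from_rotvec([0,0,az-.5])*RG; A0=A0*R.from_rotvec([0,ti-.9,0])
    # keep beaker upright => tilt fixed in hover, apply extra tilt only in pour
    Ah=R.from_rotvec([0,0,az-.5])*RG
    v=(A0*R.from_euler("z",2.0)).apply(Bz); hd=v*[1,1,0]/np.linalg.norm(v[:2])
    pt=tcp_for_lip(Ah,J+[0,0,.1])
    q,b,m=go(qs,ps,RG,pt,Ah,16); out=[(round(b,3),round(m,2))]
    pp,Ap=pt,Ah
    for phi in np.arange(.3,2.9,.3):
        A=R.from_rotvec([0,0,az-.5])*RG*R.from_rotvec([0,(ti-.9)*min(1,phi/1.5),0])*R.from_euler("z",phi)
        v=A.apply(Bz); hd=v*[1,1,0]/np.linalg.norm(v[:2])
        p1=tcp_for_lip(A,J+[0,0,.045]-.012*hd)
        q,b,m=go(q,pp,Ap,p1,A,3); pp,Ap=p1,A; out.append((round(phi,1),round(b,3),round(m,2),round(tilt(A))))
    print(az,ti,out,np.round(q,2))
E
python3 sim.py
```

```text
0.0029916431119766146 [ 0.255  0.499  0.474  0.313 -0.031  0.    -0.03   1.574  0.015 -0.   ]
beaker rim seen [ 0.58473504 -0.25266694  0.082     ]
2.5658323547311478e-05 0.17909735638038707 [ 1.35  0.69 -0.82  2.01 -0.93  0.47  0.48]
1.558603092126012e-05 0.2476719995407601 [ 1.51  0.64 -0.87  2.13 -0.95  0.51  0.58]
1.0993967721936269e-05 0.30430820818372784 [ 1.66  0.27 -0.97  2.15 -1.01  0.79  0.4 ]
0.3 0.9 [(np.float64(0.064), np.float64(0.01)), (np.float64(0.3), np.float64(0.083), np.float64(0.01), 13), (np.float64(0.6), np.float64(0.081), np.float64(0.01), 27), (np.float64(0.9), np.float64(0.077), np.float64(0.01), 40), (np.float64(1.2), np.float64(0.074), np.float64(0.01), 53), (np.float64(1.5), np.float64(0.071), np.float64(0.01), 65), (np.float64(1.8), np.float64(0.068), np.float64(0.01), 76), (np.float64(2.1), np.float64(0.066), np.float64(0.01), 86), (np.float64(2.4), np.float64(0.065), np.float64(0.01), 94), (np.float64(2.7), np.float64(0.075), np.float64(0.01), 100)] [-0.99  0.23  0.73  2.19 -1.35  0.24 -2.93]
0.3 1.1 [(np.float64(0.064), np.float64(0.01)), (np.float64(
[... 3623 characters left out ...]
), np.float64(0.0), np.float64(0.1), 100)] [ 0.44  0.4  -0.62  2.14 -1.25  0.61 -2.1 ]
1.2 1.1 [(np.float64(0.0), np.float64(0.22)), (np.float64(0.3), np.float64(0.0), np.float64(0.03), 14), (np.float64(0.6), np.float64(0.0), np.float64(0.04), 28), (np.float64(0.9), np.float64(0.0), np.float64(0.04), 42), (np.float64(1.2), np.float64(0.0), np.float64(0.01), 57), (np.float64(1.5), np.float64(0.0), np.float64(0.01), 71), (np.float64(1.8), np.float64(0.0), np.float64(0.01), 83), (np.float64(2.1), np.float64(0.0), np.float64(0.01), 94), (np.float64(2.4), np.float64(0.0), np.float64(0.01), 104), (np.float64(2.7), np.float64(0.0), np.float64(0.01), 111)] [ 0.79  0.64 -0.98  2.17 -1.35  0.52 -1.84]
```

```bash
sed -i 's/(.3,.6,.9,1.2)/(1.2,1.35)/; s/(.9,1.1)/(.9,1.0)/; s/2.9,.3)/3.1,.3)/' sim.py; python3 sim.py | sed 's/np.float64//g'
```

```text
2.5658323547311478e-05 0.17909735638038707 [ 1.35  0.69 -0.82  2.01 -0.93  0.47  0.48]
1.558603092126012e-05 0.2476719995407601 [ 1.51  0.64 -0.87  2.13 -0.95  0.51  0.58]
1.0993967721936269e-05 0.30430820818372784 [ 1.66  0.27 -0.97  2.15 -1.01  0.79  0.4 ]
1.2 0.9 [((0.0), (0.22)), ((0.3), (0.0), (0.07), 13), ((0.6), (0.0), (0.09), 27), ((0.9), (0.0), (0.14), 40), ((1.2), (0.0), (0.11), 53), ((1.5), (0.0), (0.1), 65), ((1.8), (0.0), (0.1), 76), ((2.1), (0.0), (0.1), 86), ((2.4), (0.0), (0.1), 94), ((2.7), (0.0), (0.1), 100), ((3.0), (0.0), (0.1), 103)] [ 0.41  0.4  -0.58  2.13 -1.26  0.63 -2.4 ]
1.2 1.0 [((0.0), (0.22)), ((0.3), (0.0), (0.05), 14), ((0.6), (0.0), (0.07), 27), ((0.9), (0.0), (0.08), 41), ((1.2), (0.0), (0.03), 54), ((1.5), (0.0), (0.01), 68), ((1.8), (0.0), (0.01), 79), ((2.1), (0.0), (0.01), 90), ((2.4), (0.0), (0.01), 99), ((2.7), (0.0), (0.02), 105), ((3.0), (0.0), (0.02), 109)] [ 0.57  0.47 -0.72  2.15 -1.34  0.62 -2.25]
1.35 0.9 [((0.0), (0.25)), ((0.3), (0.0), (0.25), 13), ((0.6), (0.0), (0.26), 27), ((0.9), (0.0), (0.29), 40), ((1.2), (0.0), (0.3), 53), ((1.5), (0.0), (0.27), 65), ((1.8), (0.0), (0.26), 76), ((2.1), (0.0), (0.25), 86), ((2.4), (0.0), (0.24), 94), ((2.7), (0.0), (0.24), 100), ((3.0), (0.0), (0.23), 103)] [ 0.34  0.42 -0.48  2.06 -1.13  0.77 -2.41]
1.35 1.0 [((0.0), (0.25)), ((0.3), (0.0), (0.24), 14), ((0.6), (0.0), (0.25), 27), ((0.9), (0.0), (0.29), 41), ((1.2), (0.0), (0.24), 54), ((1.5), (0.0), (0.2), 68), ((1.8), (0.0), (0.18), 79), ((2.1), (0.0), (0.17), 90), ((2.4), (0.0), (0.17), 99), ((2.7), (0.0), (0.16), 105), ((3.0), (0.0), (0.15), 109)] [ 0.45  0.48 -0.56  2.08 -1.21  0.8  -2.29]
```

Call:
servo_tool(
  plan=[
    {"xyz": [9.5,0,-7.5],"angular": [0,0,0],"claw": 40},
    {"xyz": [9.5,0,-7.5],"angular": [0,0,0],"claw": 40},
    {"xyz": [9.5,0,-7.5],"angular": [0,0,0],"claw": 40},
    {"xyz": [9.5,0,-7.5],"angular": [0,0,0],"claw": 40},
  ],
)

```text
time_s: 8.05
tcp_pos: [0.6034, -0.242, 0.0978]
orientation: [0.873, 0.222, 0.421, -0.109]
wrist_force: [0.4, 0.1, -3.2]
opening: 0.0588
```

```bash
python3 log.py; python3 - <<'E'
from h import *
st()
snap("wrist",6)
p,r,_=cur()
plan(p+[-.075,-.01,.01],r,40,n=4)
E
```

```text
t 8.05 p [ 0.6034 -0.242   0.0978] z [ 0.686  0.377 -0.622] x [0.547 0.296 0.783] q [ 1.35  0.67 -0.82  2.02 -0.94  0.45  0.49] F [ 0.4  0.1 -3.2] op 0.0588
{"xyz":[-9.0, -6.8, -15.4],"angular":[0.0, 0.0, 0.0],"claw":40},
{"xyz":[-9.0, -6.8, -15.4],"angular":[0.0, 0.0, 0.0],"claw":40},
{"xyz":[-9.0, -6.8, -15.4],"angular":[0.0, 0.0, 0.0],"claw":40},
{"xyz":[-9.0, -6.8, -15.4],"angular":[0.0, 0.0, 0.0],"claw":40},
```

View pics/wrist6.png

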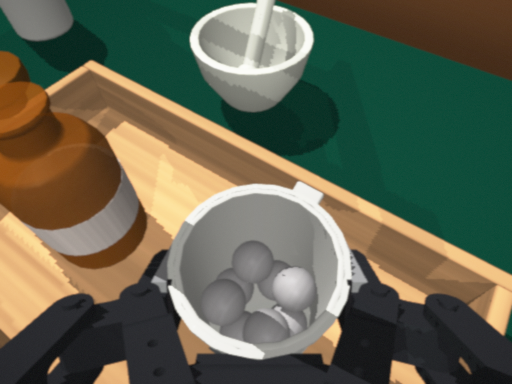

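Call:
servo_tool(
  plan=[
    {"xyz": [-9,-7,-15.5],"angular": [0,0,0],"claw": 40},
    {"xyz": [-9,-7,-15.5],"angular": [0,0,0],"claw": 40},
    {"xyz": [-9,-7,-15.5],"angular": [0,0,0],"claw": 40},
    {"xyz": [-9,-7,-15.5],"angular": [0,0,0],"claw": 40},
  ],
)

```text
time_s: 8.6
tcp_pos: [0.5285, -0.2508, 0.1128]
orientation: [0.872, 0.226, 0.422, -0.107]
wrist_force: [-0.9, 0.4, -3.2]
opening: 0.0585
```

```bash
python3 log.py; python3 - <<'E'
from kin import *
st()
p,r,_=cur()
a,b=plan(p+[-.02,.04,.13],R.from_rotvec([0,0,.15])*RG,40,n=6)
J=np.array([.5515,.206,.092])
Ah=R.from_rotvec([0,0,.85])*RG
print(tcp_for_lip(Ah,J+[0,0,.1]), tilt(r))
E
```

```text
t 8.6 p [ 0.5285 -0.2508  0.1128] z [ 0.687  0.376 -0.621] x [0.542 0.303 0.784] q [ 1.51  0.59 -0.85  2.12 -0.95  0.54  0.56] F [-0.9  0.4 -3.2] op 0.0585
{"xyz":[17.2, -7.4, -13.2],"angular":[0.02, 0.0, -0.014],"claw":40},
{"xyz":[17.3, -7.4, -13.1],"angular":[0.02, 0.0, -0.014],"claw":40},
{"xyz":[17.4, -7.4, -12.9],"angular":[0.02, 0.0, -0.014],"claw":40},
{"xyz":[17.5, -7.4, -12.8],"angular":[0.02, 0.0, -0.014],"claw":40},
{"xyz":[17.6, -7.4, -12.6],"angular":[0.02, 0.0, -0.014],"claw":40},
{"xyz":[17.7, -7.4, -12.5],"angular":[0.02, 0.0, -0.014],"claw":40},
[0.55582619 0.22456136 0.1582    ] 0.3682164395689443
```

Call:
servo_tool(
  plan=[
    {"xyz": [17.2,-7.4,-13.2],"angular": [0.02,0,-0.014],"claw": 40},
    {"xyz": [17.3,-7.4,-13],"angular": [0.02,0,-0.014],"claw": 40},
    {"xyz": [17.4,-7.4,-13],"angular": [0.02,0,-0.014],"claw": 40},
    {"xyz": [17.5,-7.4,-13],"angular": [0.02,0,-0.014],"claw": 40},
    {"xyz": [17.6,-7.4,-12.5],"angular": [0.02,0,-0.014],"claw": 40},
    {"xyz": [17.7,-7.4,-12.5],"angular": [0.02,0,-0.014],"claw": 40},
  ],
)

```text
time_s: 9.35
tcp_pos: [0.5046, -0.2077, 0.2454]
orientation: [0.854, 0.29, 0.408, -0.143]
wrist_force: [0.5, -0.5, -2.6]
opening: 0.059
```

```bash
python3 log.py; python3 - <<'E'
from kin import *
st()
p,r,_=cur()
J=np.array([.5515,.206,.092])
Ah=R.from_rotvec([0,0,.85])*RG
pt=tcp_for_lip(Ah,J+[0,-.02,.13]); print(pt,tilt(r))
Am=R.from_rotvec([0,0,.5])*RG
a,b=plan([.50,.0,.25],Am,40,n=8)
plan(pt,Ah,40,n=8,p0=a,R0=b)
E
```

```text
t 9.35 p [ 0.5046 -0.2077  0.2454] z [ 0.614  0.48  -0.626] x [0.499 0.378 0.78 ] q [ 1.56  0.31 -0.88  2.05 -0.86  0.91  0.37] F [ 0.5 -0.5 -2.6] op 0.059
[0.55582619 0.20456136 0.1882    ] 0.5292283480649745
{"xyz":[10.0, -20.9, 11.8],"angular":[0.033, 0.001, -0.027],"claw":40},
{"xyz":[10.5, -20.2, 12.4],"angular":[0.033, 0.001, -0.027],"claw":40},
{"xyz":[11.1, -19.5, 13.1],"angular":[0.033, 0.001, -0.027],"claw":40},
{"xyz":[11.6, -18.7, 13.8],"angular":[0.033, 0.001, -0.027],"claw":40},
{"xyz":[12.1, -18.0, 14.4],"angular":[0.033, 0.001, -0.027],"claw":40},
{"xyz":[12.5, -17.1, 15.0],"angular":[0.033, 0.001, -0.027],"claw":40},
{"xyz":[13.0, -16.3, 15.5],"angular":[0.033, 0.001, -0.027],"claw":40},
{"xyz":[13.4, -15.4, 16.1],"angular":[0.033, 0.001, -0.027],"claw":40},
{"xyz":[9.6, -7.9, 24.6],"angular":[0.034, -0.0, -0.027],"claw":40},
{"xyz":[9.8, -6.8, 24.9],"angular":[0.034, -0.0, -0.027],"claw":40},
{"xyz":[10.0, -5.6, 25.1],"angular":[0.034, -0.0, -0.027],"claw":40},
{"xyz":[10.1, -4.5, 25.3],"angular":[0.034, -0.0, -0.027],"claw":40},
{"xyz":[10.2, -3.4, 25.4],"angular":[0.034, -0.0, -0.027],"claw":40},
{"xyz":[10.3, -2.2, 25.5],"angular":[0.034, -0.0, -0.027],"claw":40},
{"xyz":[10.4, -1.1, 25.6],"angular":[0.034, -0.0, -0.027],"claw":40},
{"xyz":[10.4, 0.1, 25.6],"angular":[0.034, -0.0, -0.027],"claw":40},
```

Call:
servo_tool(
  plan=[
    {"xyz": [10,-21,12],"angular": [0.033,0.001,-0.027],"claw": 40},
    {"xyz": [10.5,-20,12.5],"angular": [0.033,0.001,-0.027],"claw": 40},
    {"xyz": [11,-19.5,13],"angular": [0.033,0.001,-0.027],"claw": 40},
    {"xyz": [11.5,-18.5,14],"angular": [0.033,0.001,-0.027],"claw": 40},
    {"xyz": [12,-18,14.5],"angular": [0.033,0.001,-0.027],"claw": 40},
    {"xyz": [12.5,-17,15],"angular": [0.033,0.001,-0.027],"claw": 40},
    {"xyz": [13,-16,15.5],"angular": [0.033,0.001,-0.027],"claw": 40},
    {"xyz": [13.5,-15.5,16],"angular": [0.033,0.001,-0.027],"claw": 40},
  ],
)

```text
time_s: 10.35
tcp_pos: [0.4963, 0.0163, 0.2481]
orientation: [0.784, 0.441, 0.379, -0.215]
wrist_force: [-0.5, -0.3, -3.3]
opening: 0.0589
```

Call:
servo_tool(
  plan=[
    {"xyz": [9.5,-8,24.5],"angular": [0.034,0,-0.027],"claw": 40},
    {"xyz": [10,-7,25],"angular": [0.034,0,-0.027],"claw": 40},
    {"xyz": [10,-5.5,25],"angular": [0.034,0,-0.027],"claw": 40},
    {"xyz": [10,-4.5,25],"angular": [0.034,0,-0.027],"claw": 40},
  ],
)

```text
time_s: 10.85
tcp_pos: [0.5215, 0.1252, 0.2172]
orientation: [0.741, 0.512, 0.358, -0.248]
wrist_force: [0.9, -0.2, -2.9]
opening: 0.0585
```

```bash
python3 log.py; python3 - <<'E'
from kin import *
st()
p,r,_=cur()
J=np.array([.5515,.206,.092])
Ah=R.from_rotvec([0,0,.85])*RG
pt=tcp_for_lip(Ah,J+[0,-.0,.13]); print(pt,tilt(r))
plan(pt,Ah,40,n=5)
E
```

```text
t 10.85 p [0.5215 0.1252 0.2172] z [ 0.277  0.734 -0.62 ] x [0.22  0.58  0.784] q [ 1.12  0.38 -1.1   2.13 -0.83  0.74  0.35] F [ 0.9 -0.2 -2.9] op 0.0585
[0.55582619 0.22456136 0.1882    ] 0.07163390344360797
{"xyz":[8.5, -0.6, 20.1],"angular":[0.023, 0.0, -0.017],"claw":40},
{"xyz":[8.5, -0.0, 20.1],"angular":[0.023, 0.0, -0.017],"claw":40},
{"xyz":[8.5, 0.6, 20.1],"angular":[0.023, 0.0, -0.017],"claw":40},
{"xyz":[8.5, 1.2, 20.1],"angular":[0.023, 0.0, -0.017],"claw":40},
{"xyz":[8.4, 1.8, 20.0],"angular":[0.023, 0.0, -0.017],"claw":40},
```

Call:
servo_tool(
  plan=[
    {"xyz": [8.5,-0.5,20],"angular": [0.023,0,-0.017],"claw": 40},
    {"xyz": [8.5,0,20],"angular": [0.023,0,-0.017],"claw": 40},
    {"xyz": [8.5,0.5,20],"angular": [0.023,0,-0.017],"claw": 40},
    {"xyz": [8.5,1,20],"angular": [0.023,0,-0.017],"claw": 40},
    {"xyz": [8.5,2,20],"angular": [0.023,0,-0.017],"claw": 40},
  ],
)

```text
time_s: 11.48
tcp_pos: [0.5553, 0.2326, 0.1881]
orientation: [0.7, 0.565, 0.338, -0.278]
wrist_force: [-0.4, -0.6, -3.0]
opening: 0.0587
```

```bash
python3 log.py; cat > pour.py <<'E'
from kin import *
import sys
J=np.array([.552,.206,.092])
def pose(phi,h=.05,off=.012,extra=0.):
    A=R.from_rotvec([0,0,.85])*RG*R.from_rotvec([0,extra,0])*R.from_euler("z",phi)
    v=A.apply(Bz); hd=v*[1,1,0]/max(np.linalg.norm(v[:2]),1e-6)
    s=min(1,tilt(A)/40)
    return tcp_for_lip(A,J+[0,0,h]-s*off*hd),A
def low(p,A):  # lowest beaker foot point & lip height rel. jar rim
    v=A.apply(Bz); rim=p+A.apply(Brim); f=rim-.07*v
    hh=np.sqrt(max(0,1-v[2]**2)); return rim[2]-.03*hh-J[2], f[2]-.0285*hh-J[2]
E
python3 - <<'E'
from pour import *
st(); snap("wrist",7)
p,r,_=cur(); print(tilt(r))
ph=0
for phi,h in ((.35,.12),(.7,.10),(1.05,.08),(1.4,.065)):
    a,A=pose(phi,h); print("#",phi,round(tilt(A)),np.round(low(a,A),3),a)
    p,r=plan(a,A,40,n=2,p0=p,R0=r)
E
```

```text
t 11.47 p [0.5553 0.2326 0.1881] z [ 0.158  0.771 -0.617] x [0.134 0.602 0.787] q [ 0.79  0.54 -1.03  2.03 -0.72  0.63  0.25] F [-0.4 -0.6 -3. ] op 0.0587
0.5051185982137689
# 0.35 16 [0.12  0.053] [0.51968894 0.23693252 0.18695977]
{"xyz":[-2.6, -17.5, -1.7],"angular":[-0.008, -0.002, 0.177],"claw":40},
{"xyz":[-5.7, -16.8, -1.8],"angular":[-0.008, -0.002, 0.177],"claw":40},
# 0.7 31 [0.1   0.041] [0.51579316 0.24355112 0.17634838]
{"xyz":[-3.2, -1.6, 5.5],"angular":[0.0, 0.0, 0.175],"claw":40},
{"xyz":[-3.4, -1.0, 5.5],"angular":[0.0, 0.0, 0.175],"claw":40},
# 1.05 46 [0.08  0.033] [0.51705304 0.24914718 0.16553937]
{"xyz":[-1.9, 1.6, 5.6],"angular":[0.0, 0.0, 0.175],"claw":40},
{"xyz":[-1.6, 1.9, 5.6],"angular":[0.0, 0.0, 0.175],"claw":40},
# 1.4 61 [0.065 0.032] [0.52319413 0.25214977 0.1587712 ]
{"xyz":[1.7, 2.5, 3.8],"angular":[0.0, 0.0, 0.175],"claw":40},
{"xyz":[2.1, 2.2, 3.8],"angular":[0.0, 0.0, 0.175],"claw":40},
```

View pics/wrist7.png

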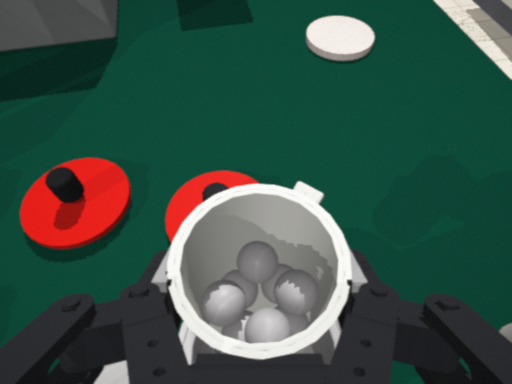

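Call:
servo_tool(
  plan=[
    {"xyz": [-2.5,-17.5,-1.5],"angular": [-0.008,-0.002,0.177],"claw": 40},
    {"xyz": [-5.5,-17,-2],"angular": [-0.008,-0.002,0.177],"claw": 40},
    {"xyz": [-3,-1.5,5.5],"angular": [0,0,0.175],"claw": 40},
    {"xyz": [-3.5,-1,5.5],"angular": [0,0,0.175],"claw": 40},
  ],
)

```text
time_s: 12.02
tcp_pos: [0.5145, 0.2475, 0.1775]
orientation: [0.855, 0.279, 0.221, -0.377]
wrist_force: [-0.9, -0.4, -3.7]
opening: 0.059
```

```bash
python3 log.py;python3 - <<'E'
from pour import *
st(); 
p,r,_=cur(); print(tilt(r)); s=snap("scene",8)
crop(s,200,120,360,270,5,"pics/s8c.png")
ph=0
for phi,h in ((.95,.072),(1.2,.058),(1.45,.05)):
    a,A=pose(phi,h); print("#",phi,round(tilt(A)),np.round(low(a,A),3),a)
    p,r=plan(a,A,40,n=2,p0=p,R0=r)
E
```

```text
t 12.03 p [0.5145 0.2475 0.1775] z [ 0.167  0.769 -0.617] x [0.747 0.31  0.588] q [ 0.73  0.44 -0.94  2.14 -0.95  0.62 -0.29] F [-0.9 -0.4 -3.7] op 0.059
32.28820882725659
# 0.95 42 [0.072 0.021] [0.51572694 0.24799954 0.15498041]
{"xyz":[-6.1, 6.2, 7.2],"angular":[-0.002, -0.0, 0.114],"claw":40},
{"xyz":[-5.3, 6.8, 7.3],"angular":[-0.002, -0.0, 0.114],"claw":40},
# 1.2 53 [0.058 0.017] [0.51942264 0.25063775 0.14722389]
{"xyz":[0.1, 2.5, 3.7],"angular":[0.0, 0.0, 0.125],"claw":40},
{"xyz":[0.4, 2.5, 3.7],"angular":[0.0, 0.0, 0.125],"claw":40},
# 1.45 63 [0.05  0.019] [0.52422878 0.25243787 0.14483202]
{"xyz":[2.0, 0.8, 1.8],"angular":[0.0, -0.0, 0.125],"claw":40},
{"xyz":[2.1, 0.6, 1.8],"angular":[0.0, -0.0, 0.125],"claw":40},
```

View pics/s8c.png

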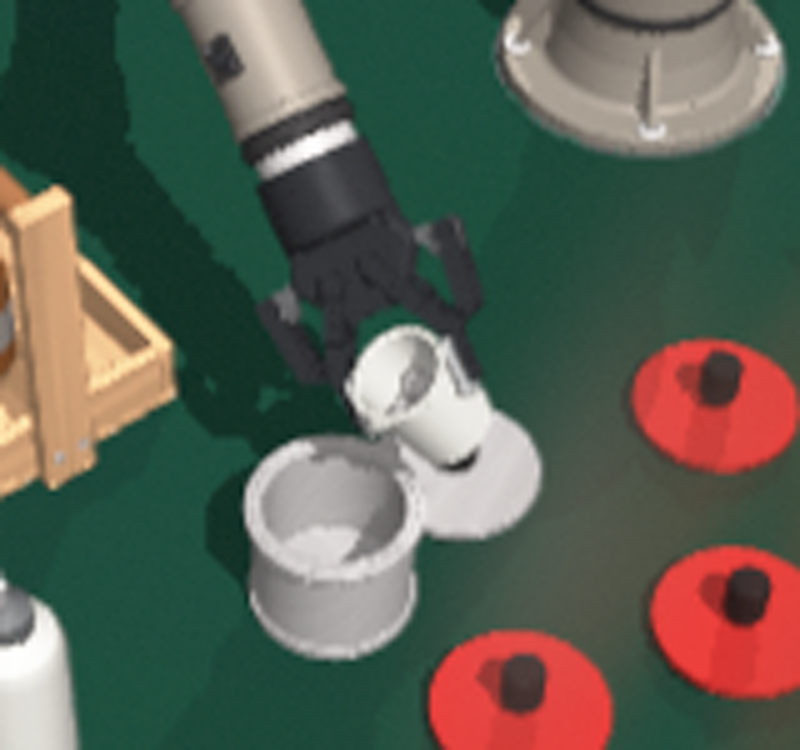

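```bash
python3 - <<'E'
from pour import *
p,r,_=cur(); s=load("scene8")
v=r.apply(Bz); rim=p+r.apply(Brim); h=-np.array([0,0,1])+v*v[2]; h/=np.linalg.norm(h)
for n,x in (("rim",rim),("lip",rim+.03*h),("foot",rim-.07*v),("jar",J)):
    u=np.array(proj(s,x)); print(n,np.round(x,3),(u-[200,120])*5)
E
```

```text
rim [0.518 0.225 0.208] [397.75863902 368.81727578]
lip [0.541 0.214 0.192] [357.47660331 396.27881331]
foot [0.484 0.242 0.149] [451.05245791 417.4879914 ]
jar [0.552 0.206 0.092] [332.03968365 500.96708726]
```

Call:
servo_tool(
  plan=[
    {"xyz": [-6,6,7],"angular": [-0.002,0,0.114],"claw": 40},
    {"xyz": [-5,7,7],"angular": [-0.002,0,0.114],"claw": 40},
    {"xyz": [0,2.5,3.5],"angular": [0,0,0.125],"claw": 40},
  ],
)

```text
time_s: 12.45
tcp_pos: [0.5167, 0.2506, 0.151]
orientation: [0.892, 0.122, 0.15, -0.41]
wrist_force: [0.6, 0.5, -3.5]
opening: 0.0589
```

```bash
python3 log.py;python3 - <<'E'
from pour import *
st(); 
p,r,_=cur(); print(tilt(r)); s=snap("scene",9); t=snap("top",9)
crop(s,220,150,320,250,5,"pics/s9c.png")
for phi,h in ((1.2,.058),(1.45,.05),(1.7,.045),(1.95,.04)):
    a,A=pose(phi,h); print("#",phi,round(tilt(A)),np.round(low(a,A),3),a)
    p,r=plan(a,A,40,n=2,p0=p,R0=r)
E
```

```text
t 12.45 p [0.5167 0.2506 0.151 ] z [ 0.167  0.767 -0.62 ] x [0.925 0.095 0.367] q [ 0.65  0.47 -0.86  2.15 -1.01  0.59 -0.56] F [ 0.6  0.5 -3.5] op 0.0589
47.67906159177932
# 1.2 53 [0.058 0.017] [0.51942264 0.25063775 0.14722389]
{"xyz":[0.6, 1.8, 1.4],"angular":[-0.001, 0.001, 0.06],"claw":40},
{"xyz":[0.7, 1.7, 1.4],"angular":[-0.001, 0.001, 0.06],"claw":40},
# 1.45 63 [0.05  0.019] [0.52422878 0.25243787 0.14483202]
{"xyz":[2.0, 0.8, 1.8],"angular":[0.0, -0.0, 0.125],"claw":40},
{"xyz":[2.1, 0.6, 1.8],"angular":[0.0, -0.0, 0.125],"claw":40},
# 1.7 72 [0.045 0.025] [0.52980684 0.25332403 0.14461819]
{"xyz":[2.7, -0.2, 0.9],"angular":[-0.0, -0.0, 0.125],"claw":40},
{"xyz":[2.6, -0.6, 0.9],"angular":[-0.0, -0.0, 0.125],"claw":40},
# 1.95 81 [0.04  0.031] [0.53577595 0.2533136  0.1434729 ]
{"xyz":[2.9, -0.3, 0.9],"angular":[0.0, 0.0, 0.125],"claw":40},
{"xyz":[2.8, -0.7, 0.9],"angular":[0.0, 0.0, 0.125],"claw":40},
```

View pics/s9c.png

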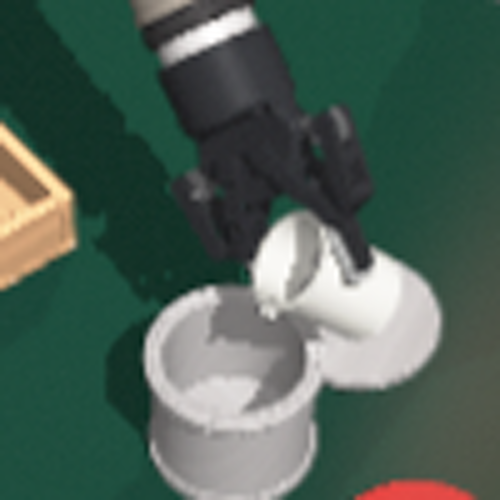

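Call:
servo_tool(
  plan=[
    {"xyz": [0.6,1.8,1.4],"angular": [0,0,0.06],"claw": 40},
    {"xyz": [0.7,1.7,1.4],"angular": [0,0,0.06],"claw": 40},
    {"xyz": [2,0.8,1.8],"angular": [0,0,0.125],"claw": 40},
    {"xyz": [2,0.6,1.8],"angular": [0,0,0.125],"claw": 40},
  ],
)

```text
time_s: 13.05
tcp_pos: [0.5254, 0.2533, 0.1465]
orientation: [0.899, -0.04, 0.075, -0.43]
wrist_force: [0.2, -0.0, -3.0]
opening: 0.0592
```

```bash
python3 log.py;python3 - <<'E'
from pour import *
st(); 
p,r,_=cur(); print(tilt(r)); s=snap("scene",10); t=snap("top",10)
a=cv2.resize(s["img"][150:250,220:320,::-1],None,fx=4,fy=4,interpolation=2);b=cv2.resize(t["img"][120:220,160:260,::-1],None,fx=4,fy=4,interpolation=2)
cv2.imwrite("pics/c10.png",np.hstack([a,b]))
for phi,h in ((1.6,.045),(1.85,.042),(2.1,.038),(2.35,.035)):
    a,A=pose(phi,h); print("#",phi,round(tilt(A)),np.round(low(a,A),3),a)
    p,r=plan(a,A,40,n=2,p0=p,R0=r)
E
```

```text
t 13.05 p [0.5254 0.2533 0.1465] z [ 0.168  0.768 -0.618] x [ 0.986 -0.136  0.1  ] q [ 0.57  0.47 -0.78  2.13 -1.05  0.61 -0.88] F [ 0.2 -0.  -3. ] op 0.0592
62.413616894823
# 1.6 68 [0.045 0.021] [0.52750685 0.25308041 0.14281125]
{"xyz":[0.9, 1.5, 1.2],"angular":[-0.001, 0.001, 0.08],"claw":40},
{"xyz":[1.0, 1.4, 1.2],"angular":[-0.001, 0.001, 0.08],"claw":40},
# 1.85 78 [0.042 0.028] [0.53336631 0.2534199  0.14404622]
{"xyz":[2.8, -1.1, 0.2],"angular":[0.0, 0.0, 0.125],"claw":40},
{"xyz":[2.6, -1.4, 0.2],"angular":[0.0, 0.0, 0.125],"claw":40},
# 2.1 86 [0.038 0.034] [0.53938567 0.2529242  0.14332571]
{"xyz":[2.9, -0.8, 0.5],"angular":[-0.0, -0.0, 0.125],"claw":40},
{"xyz":[2.8, -1.2, 0.5],"angular":[-0.0, -0.0, 0.125],"claw":40},
# 2.35 93 [0.035 0.04 ] [0.5452159  0.25178575 0.14268046]
{"xyz":[2.7, -1.3, 0.3],"angular":[0.0, 0.0, 0.125],"claw":40},
{"xyz":[2.5, -1.6, 0.3],"angular":[0.0, 0.0, 0.125],"claw":40},
```

View pics/c10.png

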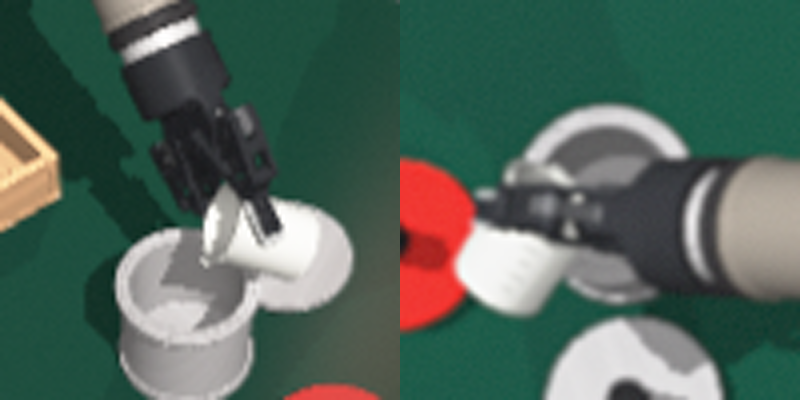

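```bash
cat > chk.py <<'E'
from pour import *
def chk(s,off,k,s2,off2,k2):
    p,r,_=cur()
    v=r.apply(Bz); rim=p+r.apply(Brim); h=-np.array([0,0,1])+v*v[2]; h/=np.linalg.norm(h)
    for n,x in (("rim",rim),("lip",rim+.03*h),("top",rim-.03*h),("foot",rim-.07*v),("jar",J)):
        print(n,np.round(x,3),np.round((np.array(proj(s,x))-off)*k),np.round((np.array(proj(s2,x))-off2)*k2))
E
python3 -c "
from chk import *
chk(load('scene10'),[220,150],4,load('top10'),[160,120],4)"
```

```text
rim [0.534 0.224 0.17 ] [221. 217.] [154. 192.]
lip [0.544 0.215 0.144] [202. 240.] [177. 184.]
top [0.523 0.233 0.197] [240. 194.] [131. 200.]
foot [0.487 0.265 0.138] [299. 241.] [ 96. 281.]
jar [0.552 0.206 0.092] [186. 281.] [203. 190.]
```

```bash
python3 - <<'E'
from h import *
s=load("scene10");t=load("top10")
a=cv2.resize(s["img"][195:250,245:305,::-1],None,fx=7,fy=7,interpolation=2);b=cv2.resize(t["img"][145:200,170:225,::-1],None,fx=7,fy=7,interpolation=2)
cv2.imwrite("pics/c10b.png",np.hstack([a,b]))
E
```

```text
(no output)
```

View pics/c10b.png

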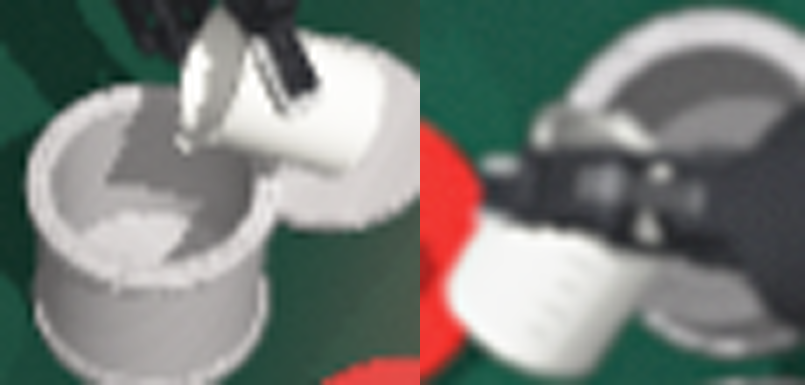

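Call:
servo_tool(
  plan=[
    {"xyz": [1,2,-1],"angular": [0,0,0.08],"claw": 40},
    {"xyz": [1,2,-1],"angular": [0,0,0.08],"claw": 40},
    {"xyz": [2.5,-1,0],"angular": [0,0,0.08],"claw": 40},
  ],
)

```text
time_s: 13.52
tcp_pos: [0.5294, 0.2493, 0.1459]
orientation: [0.888, -0.142, 0.025, -0.436]
wrist_force: [-0.3, -0.2, -3.4]
opening: 0.0585
```

```bash
python3 log.py;cat > v.py <<'E'
from chk import *
import sys
n=sys.argv[1]
st(); 
p,r,_=cur(); print(tilt(r)); s=snap("scene",n); t=snap("top",n)
a=cv2.resize(s["img"][180:255,235:310,::-1],None,fx=5,fy=5,interpolation=2);b=cv2.resize(t["img"][135:210,160:235,::-1],None,fx=5,fy=5,interpolation=2)
cv2.imwrite(f"pics/c{n}.png",np.hstack([a,b]))
J[1]-=.004
for phi,h in [eval(x) for x in sys.argv[2:]]:
    a,A=pose(phi,h); print("#",phi,round(tilt(A)),np.round(low(a,A),3),a)
    p,r=plan(a,A,40,n=2,p0=p,R0=r)
E
python3 v.py 11 1.85,.042 2.1,.038 2.35,.035
```

```text
t 13.53 p [0.5294 0.2493 0.1459] z [ 0.168  0.768 -0.618] x [ 0.958 -0.274 -0.079] q [ 0.54  0.46 -0.73  2.13 -1.07  0.64 -1.09] F [-0.3 -0.2 -3.4] op 0.0585
71.17918978210248
# 1.85 78 [0.042 0.028] [0.53336631 0.2494199  0.14404622]
{"xyz":[1.9, 0.2, 1.0],"angular":[-0.001, 0.001, 0.091],"claw":40},
{"xyz":[2.0, 0.0, 1.0],"angular":[-0.001, 0.001, 0.091],"claw":40},
# 2.1 86 [0.038 0.034] [0.53938567 0.2489242  0.14332571]
{"xyz":[2.9, -0.8, 0.5],"angular":[-0.0, -0.0, 0.125],"claw":40},
{"xyz":[2.8, -1.2, 0.5],"angular":[-0.0, -0.0, 0.125],"claw":40},
# 2.35 93 [0.035 0.04 ] [0.5452159  0.24778575 0.14268046]
{"xyz":[2.7, -1.3, 0.3],"angular":[0.0, 0.0, 0.125],"claw":40},
{"xyz":[2.5, -1.6, 0.3],"angular":[0.0, 0.0, 0.125],"claw":40},
```

View pics/c11.png

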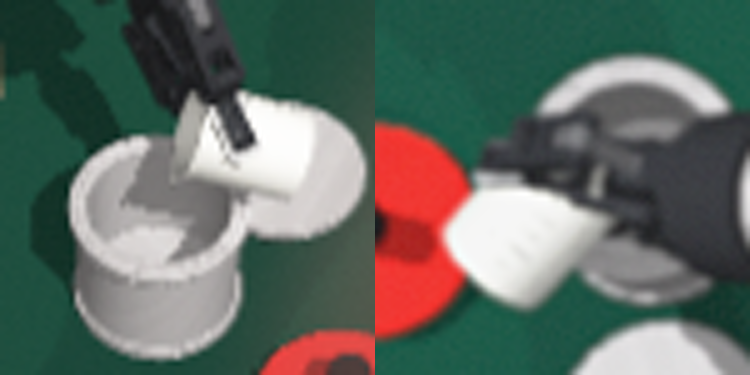

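Call:
servo_tool(
  plan=[
    {"xyz": [1.5,0,0.5],"angular": [0,0,0.06],"claw": 40},
    {"xyz": [1.5,0,0.5],"angular": [0,0,0.06],"claw": 40},
    {"xyz": [1.5,0,0.5],"angular": [0,0,0.06],"claw": 40},
    {"xyz": [1.5,-0.5,0.2],"angular": [0,0,0.06],"claw": 40},
  ],
)

```text
time_s: 14.12
tcp_pos: [0.5355, 0.2494, 0.1449]
orientation: [0.867, -0.241, -0.024, -0.436]
wrist_force: [-0.7, 0.7, -2.7]
opening: 0.0585
```

```bash
python3 log.py;python3 v.py 12 2.1,.038 2.35,.035 2.6,.033
```

```text
t 14.12 p [0.5355 0.2494 0.1449] z [ 0.168  0.768 -0.618] x [ 0.883 -0.396 -0.253] q [ 0.5   0.46 -0.68  2.11 -1.09  0.65 -1.3 ] F [-0.7  0.7 -2.7] op 0.0585
79.2545141054156
# 2.1 86 [0.038 0.034] [0.53938567 0.2489242  0.14332571]
{"xyz":[2.0, -0.2, 0.6],"angular":[-0.001, 0.001, 0.103],"claw":40},
{"xyz":[2.0, -0.4, 0.6],"angular":[-0.001, 0.001, 0.103],"claw":40},
# 2.35 93 [0.035 0.04 ] [0.5452159  0.24778575 0.14268046]
{"xyz":[2.7, -1.3, 0.3],"angular":[0.0, 0.0, 0.125],"claw":40},
{"xyz":[2.5, -1.6, 0.3],"angular":[0.0, 0.0, 0.125],"claw":40},
# 2.6 98 [0.033 0.044] [0.55061886 0.24629809 0.14221838]
{"xyz":[2.2, -1.8, 0.0],"angular":[0.0, 0.0, 0.125],"claw":40},
{"xyz":[1.9, -2.0, 0.0],"angular":[0.0, 0.0, 0.125],"claw":40},
```

View pics/c12.png

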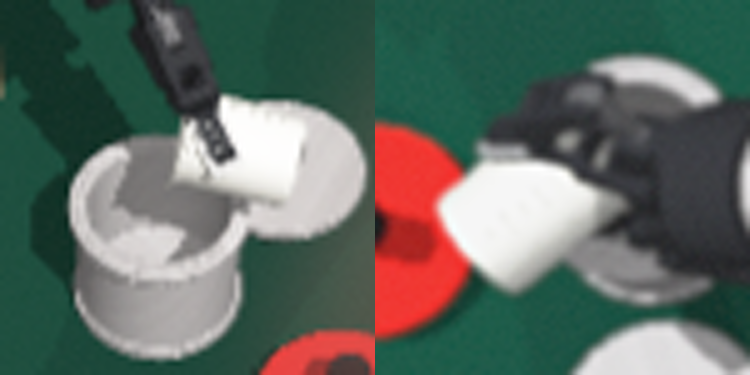

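Call:
servo_tool(
  plan=[
    {"xyz": [1.2,0,0.4],"angular": [0,0,0.06],"claw": 40},
    {"xyz": [1.2,-0.3,0.3],"angular": [0,0,0.06],"claw": 40},
    {"xyz": [1.2,-0.4,0.3],"angular": [0,0,0.06],"claw": 40},
    {"xyz": [1.2,-0.5,0.2],"angular": [0,0,0.06],"claw": 40},
  ],
)

```text
time_s: 14.72
tcp_pos: [0.5398, 0.2491, 0.1435]
orientation: [0.833, -0.339, -0.075, -0.431]
wrist_force: [0.3, -0.4, -3.6]
opening: 0.0588
```

```bash
python3 log.py;python3 v.py 13 2.35,.035 2.6,.033 2.85,.033
```

```text
t 14.72 p [0.5398 0.2491 0.1435] z [ 0.167  0.768 -0.618] x [ 0.76  -0.5   -0.416] q [ 0.46  0.46 -0.64  2.1  -1.1   0.67 -1.52] F [ 0.3 -0.4 -3.6] op 0.0588
86.67465273656818
# 2.35 93 [0.035 0.04 ] [0.5452159  0.24778575 0.14268046]
{"xyz":[2.5, -1.2, 0.2],"angular":[-0.0, 0.002, 0.113],"claw":40},
{"xyz":[2.4, -1.4, 0.2],"angular":[-0.0, 0.002, 0.113],"claw":40},
# 2.6 98 [0.033 0.044] [0.55061886 0.24629809 0.14221838]
{"xyz":[2.2, -1.8, 0.0],"angular":[0.0, 0.0, 0.125],"claw":40},
{"xyz":[1.9, -2.0, 0.0],"angular":[0.0, 0.0, 0.125],"claw":40},
# 2.85 102 [0.033 0.049] [0.55554583 0.24480195 0.14309135]
{"xyz":[1.1, -2.3, -0.4],"angular":[-0.0, 0.0, 0.125],"claw":40},
{"xyz":[0.8, -2.4, -0.4],"angular":[-0.0, 0.0, 0.125],"claw":40},
```

View pics/c13.png

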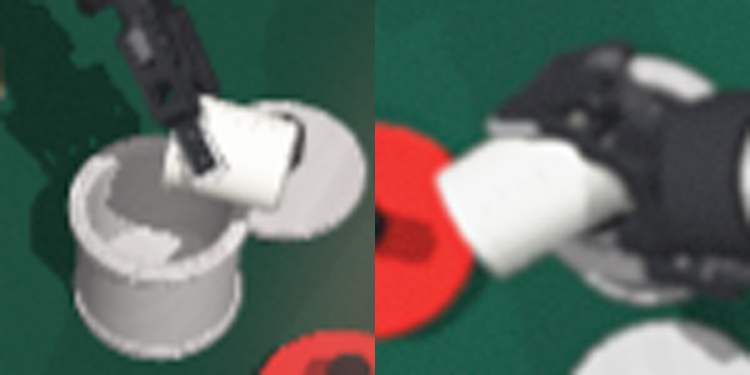

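Call:
servo_tool(
  plan=[
    {"xyz": [1.2,-0.6,0.1],"angular": [0,0,0.056],"claw": 40},
    {"xyz": [1.2,-0.6,0.1],"angular": [0,0,0.056],"claw": 40},
    {"xyz": [1.2,-0.7,0.1],"angular": [0,0,0.056],"claw": 40},
    {"xyz": [0,0,0],"angular": [0,0,0],"claw": 40},
  ],
)

```text
time_s: 15.32
tcp_pos: [0.5432, 0.2484, 0.1429]
orientation: [0.804, -0.403, -0.109, -0.424]
wrist_force: [0.3, 0.0, -4.1]
opening: 0.0591
```

```bash
python3 log.py;python3 v.py 14 2.6,.033 2.85,.033 
```

```text
t 15.32 p [0.5432 0.2484 0.1429] z [ 0.166  0.769 -0.618] x [ 0.652 -0.556 -0.516] q [ 0.44  0.46 -0.6   2.1  -1.11  0.68 -1.67] F [ 0.3  0.  -4.1] op 0.0591
91.19231434983682
# 2.6 98 [0.033 0.044] [0.55061886 0.24629809 0.14221838]
{"xyz":[3.2, -2.2, 0.0],"angular":[0.0, 0.002, 0.159],"claw":40},
{"xyz":[2.8, -2.7, 0.0],"angular":[0.0, 0.002, 0.159],"claw":40},
# 2.85 102 [0.033 0.049] [0.55554583 0.24480195 0.14309135]
{"xyz":[1.1, -2.3, -0.4],"angular":[-0.0, 0.0, 0.125],"claw":40},
{"xyz":[0.8, -2.4, -0.4],"angular":[-0.0, 0.0, 0.125],"claw":40},
```

View pics/c14.png

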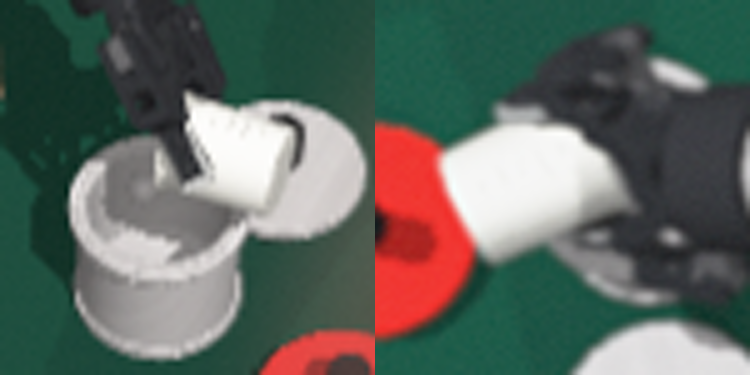

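Call:
servo_tool(
  plan=[
    {"xyz": [0,0,0],"angular": [0,0,0.01],"claw": 40},
  ],
)

```text
time_s: 15.55
tcp_pos: [0.5429, 0.2485, 0.143]
orientation: [0.802, -0.407, -0.111, -0.423]
wrist_force: [0.3, -0.0, -3.0]
opening: 0.0584
```

```bash
python3 v.py 15 2.6,.033; python3 -c "
from chk import *
chk(load('scene15'),[235,180],5,load('top15'),[160,135],5)"
```

```text
t 15.55 p [0.5429 0.2485 0.143 ] z [ 0.166  0.769 -0.617] x [ 0.644 -0.559 -0.522] q [ 0.44  0.46 -0.6   2.1  -1.11  0.68 -1.68] F [ 0.3 -0.  -3. ] op 0.0584
91.475436919106
# 2.6 98 [0.033 0.044] [0.55061886 0.24629809 0.14221838]
{"xyz":[3.3, -2.3, 0.0],"angular":[0.0, 0.003, 0.154],"claw":40},
{"xyz":[2.9, -2.8, 0.0],"angular":[0.0, 0.003, 0.154],"claw":40},
rim [0.547 0.213 0.158] [173. 136.] [221. 144.]
lip [0.546 0.214 0.128] [173. 167.] [229. 158.]
top [0.547 0.212 0.188] [173. 104.] [213. 128.]
foot [0.518 0.277 0.16 ] [280. 168.] [ 86. 204.]
jar [0.552 0.206 0.092] [157. 201.] [254. 162.]
```

View pics/c15.png

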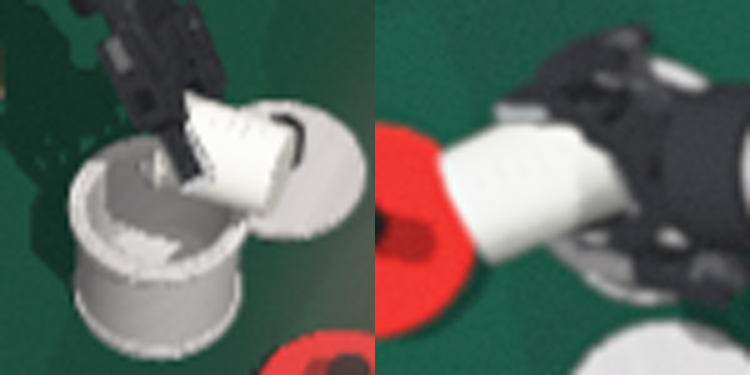

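Call:
servo_tool(
  plan=[
    {"xyz": [1,-0.8,0],"angular": [0,0,0.05],"claw": 40},
    {"xyz": [1,-0.8,0],"angular": [0,0,0.05],"claw": 40},
    {"xyz": [0,0,0],"angular": [0,0,0.02],"claw": 40},
    {"xyz": [0,0,0],"angular": [0,0,0.02],"claw": 40},
  ],
)

```text
time_s: 16.15
tcp_pos: [0.5455, 0.2482, 0.1432]
orientation: [0.771, -0.463, -0.141, -0.414]
wrist_force: [-0.0, -0.0, -2.5]
opening: 0.0589
```

```bash
python3 v.py 16 2.6,.033 2.85,.033
```

```text
t 16.15 p [0.5455 0.2482 0.1432] z [ 0.166  0.769 -0.617] x [ 0.532 -0.597 -0.601] q [ 0.42  0.46 -0.58  2.09 -1.12  0.69 -1.82] F [-0.  -0.  -2.5] op 0.0589
95.05326596415043
# 2.6 98 [0.033 0.044] [0.55061886 0.24629809 0.14221838]
{"xyz":[2.2, -1.7, 0.0],"angular":[0.0, 0.003, 0.083],"claw":40},
{"xyz":[2.1, -1.8, 0.0],"angular":[0.0, 0.003, 0.083],"claw":40},
# 2.85 102 [0.033 0.049] [0.55554583 0.24480195 0.14309135]
{"xyz":[1.1, -2.3, -0.4],"angular":[-0.0, 0.0, 0.125],"claw":40},
{"xyz":[0.8, -2.4, -0.4],"angular":[-0.0, 0.0, 0.125],"claw":40},
```

View pics/c16.png

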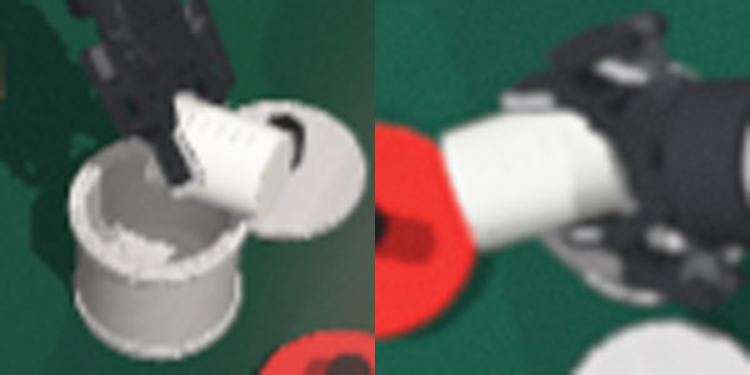

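Call:
servo_tool(
  plan=[
    {"xyz": [1.5,-1.2,0],"angular": [0,0,0.06],"claw": 40},
    {"xyz": [1.5,-1.2,0],"angular": [0,0,0.06],"claw": 40},
    {"xyz": [1,-1,0],"angular": [0,0,0.06],"claw": 40},
    {"xyz": [1,-1,0],"angular": [0,0,0.06],"claw": 40},
  ],
)

```text
time_s: 16.75
tcp_pos: [0.5517, 0.2465, 0.1428]
orientation: [0.708, -0.553, -0.191, -0.395]
wrist_force: [-0.7, -0.6, -1.7]
opening: 0.0586
```

```bash
python3 v.py 17 2.85,.033 3.1,.033
```

```text
t 16.75 p [0.5517 0.2465 0.1428] z [ 0.166  0.771 -0.615] x [ 0.314 -0.633 -0.708] q [ 0.38  0.46 -0.53  2.08 -1.13  0.71 -2.05] F [-0.7 -0.6 -1.7] op 0.0586
99.96680695094781
# 2.85 102 [0.033 0.049] [0.55554583 0.24480195 0.14309135]
{"xyz":[1.1, -1.8, -0.4],"angular":[0.001, 0.004, 0.085],"claw":40},
{"xyz":[0.9, -1.9, -0.4],"angular":[0.001, 0.004, 0.085],"claw":40},
# 3.1 103 [0.033 0.051] [0.56017321 0.24357467 0.14343952]
{"xyz":[0.6, -2.3, -0.2],"angular":[-0.0, -0.0, 0.125],"claw":40},
{"xyz":[0.3, -2.4, -0.2],"angular":[-0.0, -0.0, 0.125],"claw":40},
```

View pics/c17.png

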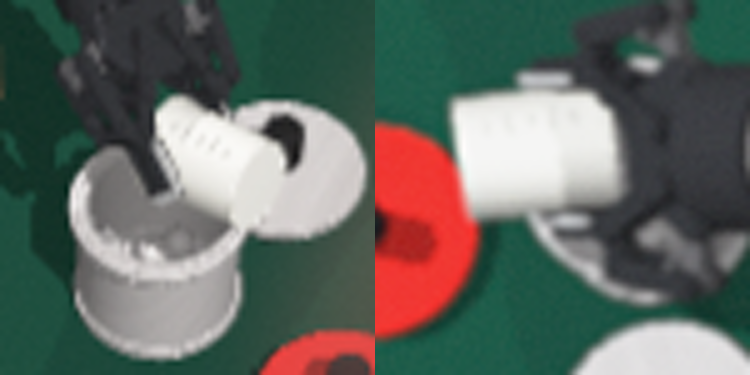

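Call:
servo_tool(
  plan=[
    {"xyz": [1,-1.8,0],"angular": [0,0,0.085],"claw": 40},
    {"xyz": [1,-1.9,0],"angular": [0,0,0.085],"claw": 40},
    {"xyz": [0.5,-2.3,0],"angular": [0,0,0.12],"claw": 40},
    {"xyz": [0,0,0],"angular": [0,0,0.02],"claw": 40},
  ],
)

```text
time_s: 17.35
tcp_pos: [0.5587, 0.2462, 0.1446]
orientation: [-0.614, 0.656, 0.251, 0.361]
wrist_force: [0.2, -0.0, -0.9]
opening: 0.0583
```

```bash
python3 v.py 18 3.1,.033; python3 - <<'E'
from pour import *
J[1]-=.004
p,r,_=cur()
for e in (-.15,.15):
    for phi in (2.9,3.1):
        a,A=pose(phi,.036,extra=e); print(e,phi,tilt(A))
a,A=pose(3.0,.036,extra=.2)
plan(a,A,40,n=4)
E
```

```text
t 17.35 p [0.5587 0.2462 0.1446] z [ 0.166  0.773 -0.613] x [ 0.014 -0.623 -0.782] q [ 0.34  0.46 -0.48  2.06 -1.14  0.74 -2.36] F [ 0.2 -0.  -0.9] op 0.0583
103.49958662245783
# 3.1 103 [0.033 0.051] [0.56017321 0.24357467 0.14343952]
{"xyz":[1.3, -0.8, -0.6],"angular":[0.002, 0.005, 0.055],"claw":40},
{"xyz":[1.2, -0.9, -0.6],"angular":[0.002, 0.005, 0.055],"claw":40},
-0.15 2.9 93.86725676332443
-0.15 3.1 94.73265070655195
0.15 2.9 110.72814217791444
0.15 3.1 111.91072556297081
{"xyz":[-0.5, -0.3, -2.4],"angular":[0.008, -0.047, 0.002],"claw":40},
{"xyz":[-0.6, -0.3, -2.4],"angular":[0.008, -0.047, 0.002],"claw":40},
{"xyz":[-0.7, -0.4, -2.4],"angular":[0.008, -0.047, 0.002],"claw":40},
{"xyz":[-0.8, -0.4, -2.3],"angular":[0.008, -0.047, 0.002],"claw":40},
```

View pics/c18.png

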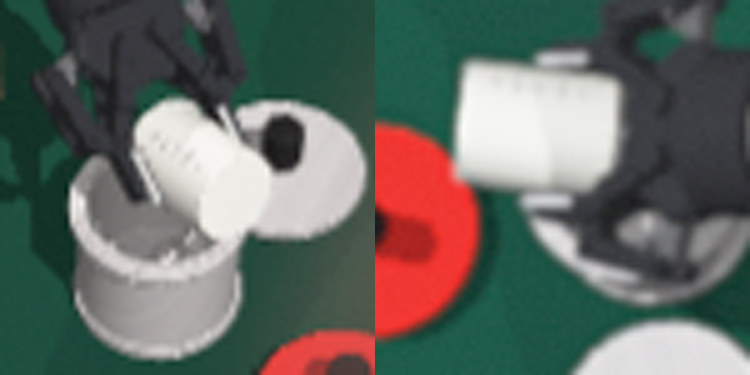

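Call:
servo_tool(
  plan=[
    {"xyz": [-0.5,0,-2.4],"angular": [0.008,-0.047,0.002],"claw": 40},
    {"xyz": [-0.5,0,-2.4],"angular": [0.008,-0.047,0.002],"claw": 40},
    {"xyz": [-0.5,0,-2.4],"angular": [0.008,-0.047,0.002],"claw": 40},
    {"xyz": [-0.5,0,-2.4],"angular": [0.008,-0.047,0.002],"claw": 40},
    {"xyz": [0,0,0],"angular": [0,0,0],"claw": 40},
    {"xyz": [0,0,0],"angular": [0,0,0],"claw": 40},
  ],
)

```text
time_s: 18.2
tcp_pos: [0.5568, 0.2403, 0.1531]
orientation: [-0.582, 0.62, 0.298, 0.434]
wrist_force: [0.5, -0.1, -0.6]
opening: 0.0586
```

```bash
python3 log.py; python3 v.py 19 ; python3 - <<'E'
from pour import *
from workcell import sense
p,r,_=cur()
# reverse: rise & move away then unroll to 0
A0=R.from_rotvec([0,0,.85])*RG
print((r.inv()*A0).as_rotvec())
E
```

```text
t 18.2 p [0.5568 0.2403 0.1531] z [ 0.192  0.874 -0.446] x [ 0.054 -0.463 -0.885] q [ 0.49  0.56 -0.56  2.1  -1.3   0.83 -2.1 ] F [ 0.5 -0.1 -0.6] op 0.0586
114.6597165134812
[-0.30773461 -0.02161225 -2.97081376]
```

View pics/c19.png

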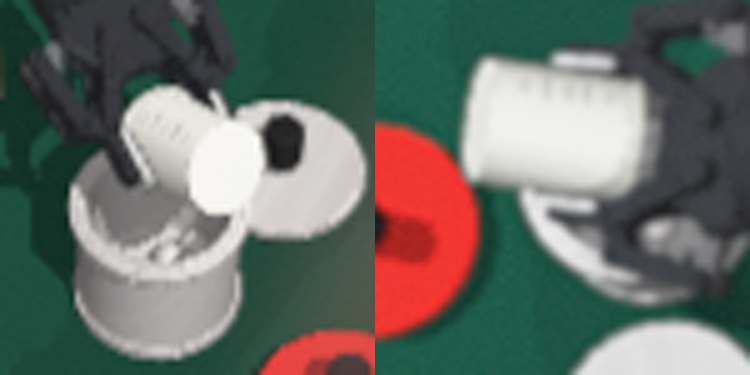

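```bash
python3 - <<'E'
from pour import *
p,r,_=cur()
A1=R.from_rotvec([0,0,.8])*RG*R.from_euler("z",1.9)
a,b=plan(p+[-.02,-.03,.10],A1,40,n=8)
A2=R.from_rotvec([0,0,.6])*RG*R.from_euler("z",.55)
a,b=plan([.50,.08,.26],A2,40,n=8,p0=a,R0=b)
E
```

```text
{"xyz":[-9.5, 0.2, -9.3],"angular":[-0.013, 0.024, -0.132],"claw":40},
{"xyz":[-9.2, -0.9, -9.6],"angular":[-0.013, 0.024, -0.132],"claw":40},
{"xyz":[-8.7, -2.0, -9.8],"angular":[-0.013, 0.024, -0.132],"claw":40},
{"xyz":[-8.2, -3.0, -10.0],"angular":[-0.013, 0.024, -0.132],"claw":40},
{"xyz":[-7.5, -3.9, -10.3],"angular":[-0.013, 0.024, -0.132],"claw":40},
{"xyz":[-6.7, -4.7, -10.5],"angular":[-0.013, 0.024, -0.132],"claw":40},
{"xyz":[-5.8, -5.3, -10.7],"angular":[-0.013, 0.024, -0.132],"claw":40},
{"xyz":[-4.7, -5.9, -10.9],"angular":[-0.013, 0.024, -0.132],"claw":40},
{"xyz":[3.1, 9.3, -13.8],"angular":[-0.007, 0.02, -0.153],"claw":40},
{"xyz":[1.9, 9.8, -13.7],"angular":[-0.007, 0.02, -0.153],"claw":40},
{"xyz":[0.6, 10.1, -13.6],"angular":[-0.007, 0.02, -0.153],"claw":40},
{"xyz":[-0.7, 10.2, -13.5],"angular":[-0.007, 0.02, -0.153],"claw":40},
{"xyz":[-1.9, 10.1, -13.5],"angular":[-0.007, 0.02, -0.153],"claw":40},
{"xyz":[-3.2, 9.8, -13.5],"angular":[-0.007, 0.02, -0.153],"claw":40},
{"xyz":[-4.4, 9.3, -13.5],"angular":[-0.007, 0.02, -0.153],"claw":40},
{"xyz":[-5.5, 8.6, -13.5],"angular":[-0.007, 0.02, -0.153],"claw":40},
```

Call:
servo_tool(
  plan=[
    {"xyz": [-9.5,0,-9.5],"angular": [-0.013,0.024,-0.132],"claw": 40},
    {"xyz": [-9,-1,-9.5],"angular": [-0.013,0.024,-0.132],"claw": 40},
    {"xyz": [-8.5,-2,-10],"angular": [-0.013,0.024,-0.132],"claw": 40},
    {"xyz": [-8,-3,-10],"angular": [-0.013,0.024,-0.132],"claw": 40},
    {"xyz": [-7.5,-4,-10.5],"angular": [-0.013,0.024,-0.132],"claw": 40},
    {"xyz": [-6.5,-4.5,-10.5],"angular": [-0.013,0.024,-0.132],"claw": 40},
    {"xyz": [-6,-5.5,-10.5],"angular": [-0.013,0.024,-0.132],"claw": 40},
    {"xyz": [-5,-6,-11],"angular": [-0.013,0.024,-0.132],"claw": 40},
  ],
)

```text
time_s: 19.3
tcp_pos: [0.5332, 0.2142, 0.2579]
orientation: [0.867, -0.245, -0.005, -0.433]
wrist_force: [0.3, 0.4, -1.3]
opening: 0.0587
```

Call:
servo_tool(
  plan=[
    {"xyz": [3,9.5,-14],"angular": [-0.007,0.02,-0.153],"claw": 40},
    {"xyz": [2,10,-13.5],"angular": [-0.007,0.02,-0.153],"claw": 40},
    {"xyz": [0.5,10,-13.5],"angular": [-0.007,0.02,-0.153],"claw": 40},
    {"xyz": [-0.5,10,-13.5],"angular": [-0.007,0.02,-0.153],"claw": 40},
    {"xyz": [-2,10,-13.5],"angular": [-0.007,0.02,-0.153],"claw": 40},
    {"xyz": [-3,10,-13.5],"angular": [-0.007,0.02,-0.153],"claw": 40},
    {"xyz": [-4.5,9.5,-13.5],"angular": [-0.007,0.02,-0.153],"claw": 40},
    {"xyz": [-5.5,8.5,-13.5],"angular": [-0.007,0.02,-0.153],"claw": 40},
  ],
)

```text
time_s: 20.3
tcp_pos: [0.4983, 0.0868, 0.2711]
orientation: [0.85, 0.294, 0.312, -0.306]
wrist_force: [-1.5, -0.9, -0.8]
opening: 0.0589
```

```bash
python3 log.py; python3 - <<'E'
from pour import *
st(); p,r,_=cur(); print(tilt(r))
s=snap("scene",20); t=snap("top",20)
a=cv2.resize(s["img"][180:255,235:310,::-1],None,fx=5,fy=5,interpolation=2);b=cv2.resize(t["img"][135:210,160:235,::-1],None,fx=5,fy=5,interpolation=2)
cv2.imwrite(f"pics/c20.png",np.hstack([a,b]))
a,b=plan([.505,-.10,.255],R.from_rotvec([0,0,.3])*RG,40,n=8)
plan([.505,-.21,.235],R.from_rotvec([0,0,.1])*RG,40,n=5,p0=a,R0=b)
E
```

```text
t 20.3 p [0.4983 0.0868 0.2711] z [ 0.351  0.703 -0.618] x [0.632 0.309 0.711] q [ 0.85  0.09 -0.6   2.17 -1.06  1.    0.01] F [-1.5 -0.9 -0.8] op 0.0589
19.709065539786945
{"xyz":[-7.9, 16.1, -14.8],"angular":[-0.029, 0.006, -0.032],"claw":40},
{"xyz":[-8.3, 16.3, -14.3],"angular":[-0.029, 0.006, -0.032],"claw":40},
{"xyz":[-8.7, 16.4, -13.9],"angular":[-0.029, 0.006, -0.032],"claw":40},
{"xyz":[-9.2, 16.5, -13.5],"angular":[-0.029, 0.006, -0.032],"claw":40},
{"xyz":[-9.6, 16.6, -13.1],"angular":[-0.029, 0.006, -0.032],"claw":40},
{"xyz":[-10.1, 16.7, -12.7],"angular":[-0.029, 0.006, -0.032],"claw":40},
{"xyz":[-10.5, 16.7, -12.3],"angular":[-0.029, 0.006, -0.032],"claw":40},
{"xyz":[-11.0, 16.7, -11.8],"angular":[-0.029, 0.006, -0.032],"claw":40},
{"xyz":[-12.9, 15.3, -9.9],"angular":[-0.031, 0.0, 0.025],"claw":40},
{"xyz":[-12.5, 15.9, -9.4],"angular":[-0.031, 0.0, 0.025],"claw":40},
{"xyz":[-12.1, 16.5, -8.9],"angular":[-0.031, 0.0, 0.025],"claw":40},
{"xyz":[-11.7, 17.1, -8.4],"angular":[-0.031, 0.0, 0.025],"claw":40},
{"xyz":[-11.3, 17.6, -7.9],"angular":[-0.031, 0.0, 0.025],"claw":40},
```

View pics/c20.png

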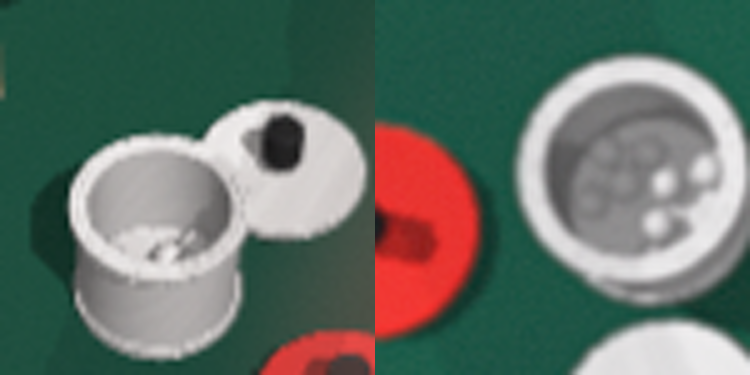

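View pics/scene20.png

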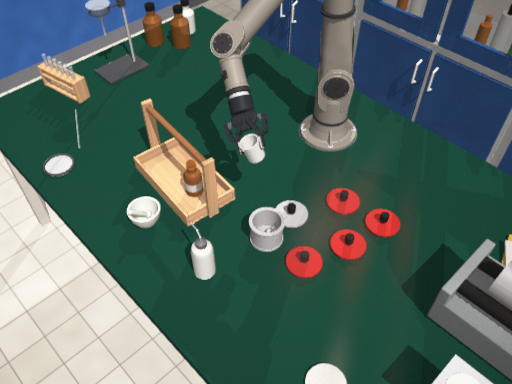

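Call:
servo_tool(
  plan=[
    {"xyz": [-8,16,-15],"angular": [-0.029,0.006,-0.032],"claw": 40},
    {"xyz": [-8.5,16,-14.5],"angular": [-0.029,0.006,-0.032],"claw": 40},
    {"xyz": [-9,16,-14],"angular": [-0.029,0.006,-0.032],"claw": 40},
    {"xyz": [-9,16.5,-13.5],"angular": [-0.029,0.006,-0.032],"claw": 40},
    {"xyz": [-9.5,16.5,-13],"angular": [-0.029,0.006,-0.032],"claw": 40},
    {"xyz": [-10,16.5,-12.5],"angular": [-0.029,0.006,-0.032],"claw": 40},
    {"xyz": [-10.5,16.5,-12],"angular": [-0.029,0.006,-0.032],"claw": 40},
    {"xyz": [-11,16.5,-12],"angular": [-0.029,0.006,-0.032],"claw": 40},
  ],
)

```text
time_s: 21.4
tcp_pos: [0.5057, -0.0919, 0.2582]
orientation: [0.829, 0.353, 0.397, -0.173]
wrist_force: [0.1, -0.3, -0.7]
opening: 0.0586
```

```bash
python3 log.py; python3 - <<'E'
from pour import *
st(); p,r,_=cur(); print(tilt(r))
s=snap("wrist",21); t=snap("top",21)
b=cv2.resize(t["img"][135:210,160:235,::-1],None,fx=7,fy=7,interpolation=2)
cv2.imwrite(f"pics/c21.png",b)
a,b=plan([.515,-.235,.215],R.from_rotvec([0,0,.05])*RG,40,n=6)
plan([.529,-.25,.113],RG,40,n=5,p0=a,R0=b)
E
```

```text
t 21.4 p [ 0.5057 -0.0919  0.2582] z [ 0.537  0.567 -0.625] x [0.436 0.448 0.781] q [ 1.04  0.14 -0.45  2.14 -1.03  1.02  0.47] F [ 0.1 -0.3 -0.7] op 0.0586
0.437159396547442
{"xyz":[-15.4, 17.5, -8.0],"angular":[-0.033, 0.001, 0.025],"claw":40},
{"xyz":[-14.9, 18.2, -7.4],"angular":[-0.033, 0.001, 0.025],"claw":40},
{"xyz":[-14.4, 18.8, -6.8],"angular":[-0.033, 0.001, 0.025],"claw":40},
{"xyz":[-14.0, 19.4, -6.2],"angular":[-0.033, 0.001, 0.025],"claw":40},
{"xyz":[-13.4, 19.9, -5.6],"angular":[-0.033, 0.001, 0.025],"claw":40},
{"xyz":[-12.9, 20.4, -4.9],"angular":[-0.033, 0.001, 0.025],"claw":40},
{"xyz":[-15.5, 4.1, 13.3],"angular":[-0.008, 0.0, 0.006],"claw":40},
{"xyz":[-15.5, 4.1, 13.3],"angular":[-0.008, 0.0, 0.006],"claw":40},
{"xyz":[-15.4, 4.0, 13.3],"angular":[-0.008, 0.0, 0.006],"claw":40},
{"xyz":[-15.4, 4.0, 13.4],"angular":[-0.008, 0.0, 0.006],"claw":40},
{"xyz":[-15.4, 4.0, 13.4],"angular":[-0.008, 0.0, 0.006],"claw":40},
```

View pics/wrist21.png

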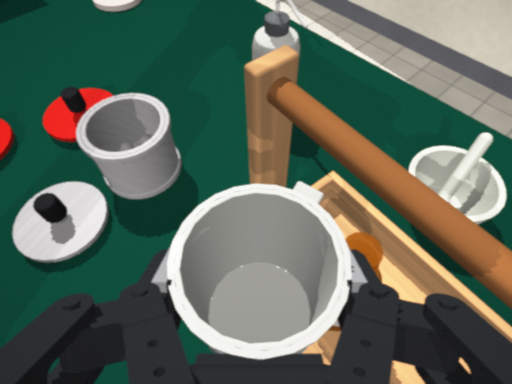

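View pics/c21.png

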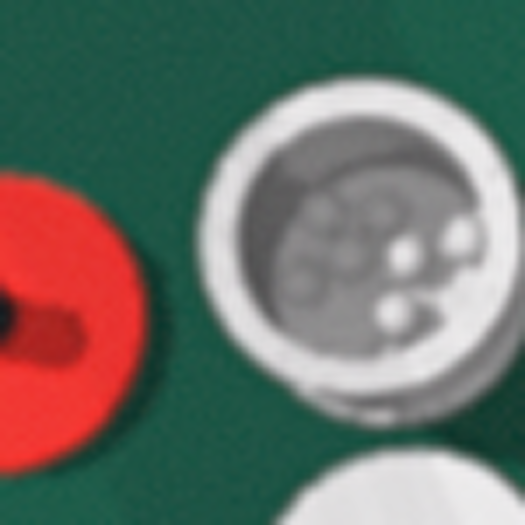

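Call:
servo_tool(
  plan=[
    {"xyz": [-15.5,17.5,-8],"angular": [-0.033,0.001,0.025],"claw": 40},
    {"xyz": [-15,18,-7.5],"angular": [-0.033,0.001,0.025],"claw": 40},
    {"xyz": [-14.5,19,-7],"angular": [-0.033,0.001,0.025],"claw": 40},
    {"xyz": [-14,19.5,-6],"angular": [-0.033,0.001,0.025],"claw": 40},
    {"xyz": [-13.5,20,-5.5],"angular": [-0.033,0.001,0.025],"claw": 40},
    {"xyz": [-13,20.5,-5],"angular": [-0.033,0.001,0.025],"claw": 40},
  ],
)

```text
time_s: 22.25
tcp_pos: [0.5155, -0.2417, 0.2119]
orientation: [0.868, 0.24, 0.419, -0.118]
wrist_force: [-0.3, 0.6, -0.4]
opening: 0.0587
```

```bash
python3 log.py; python3 - <<'E'
from pour import *
st(); p,r,_=cur(); print(tilt(r))
plan([.526,-.251,.116],RG,40,n=5)
E
```

```text
t 22.25 p [ 0.5155 -0.2417  0.2119] z [ 0.67   0.406 -0.622] x [0.535 0.317 0.783] q [ 1.14  0.28 -0.35  2.08 -1.09  0.91  0.53] F [-0.3  0.6 -0.4] op 0.0587
0.19956353519282832
{"xyz":[-14.5, 2.8, 12.6],"angular":[-0.006, 0.0, 0.004],"claw":40},
{"xyz":[-14.5, 2.7, 12.6],"angular":[-0.006, 0.0, 0.004],"claw":40},
{"xyz":[-14.5, 2.7, 12.6],"angular":[-0.006, 0.0, 0.004],"claw":40},
{"xyz":[-14.5, 2.7, 12.6],"angular":[-0.006, 0.0, 0.004],"claw":40},
{"xyz":[-14.5, 2.7, 12.6],"angular":[-0.006, 0.0, 0.004],"claw":40},
```

Call:
servo_tool(
  plan=[
    {"xyz": [-14.5,2.7,12.5],"angular": [-0.006,0,0.004],"claw": 40},
    {"xyz": [-14.5,2.7,12.5],"angular": [-0.006,0,0.004],"claw": 40},
    {"xyz": [-14.5,2.7,12.5],"angular": [-0.006,0,0.004],"claw": 40},
    {"xyz": [-14.5,2.7,12.5],"angular": [-0.006,0,0.004],"claw": 40},
    {"xyz": [-14.5,2.7,12.5],"angular": [-0.006,0,0.004],"claw": 40},
  ],
)

```text
time_s: 22.88
tcp_pos: [0.5261, -0.261, 0.1123]
orientation: [0.874, 0.218, 0.422, -0.104]
wrist_force: [0.0, -1.0, -0.3]
opening: 0.0585
```

```bash
python3 log.py; python3 - <<'E'
from pour import *
st(); p,r,_=cur(); print(tilt(r))
a,b=plan([.604,-.242,.102],RG,40,n=5)
plan([.6045,-.2415,.053],RG,40,n=4,p0=a,R0=b)
E
```

```text
t 22.88 p [ 0.5261 -0.261   0.1123] z [ 0.691  0.366 -0.623] x [0.549 0.294 0.782] q [ 1.15  0.47 -0.38  2.12 -1.23  0.74  0.77] F [ 0.  -1.  -0.3] op 0.0585
0.29486256385217136
{"xyz":[8.1, 4.0, 13.4],"angular":[0.002, 0.001, -0.001],"claw":40},
{"xyz":[8.1, 4.0, 13.4],"angular":[0.002, 0.001, -0.001],"claw":40},
{"xyz":[8.0, 4.1, 13.4],"angular":[0.002, 0.001, -0.001],"claw":40},
{"xyz":[8.0, 4.1, 13.4],"angular":[0.002, 0.001, -0.001],"claw":40},
{"xyz":[8.0, 4.1, 13.4],"angular":[0.002, 0.001, -0.001],"claw":40},
{"xyz":[-9.5, -0.0, 7.7],"angular":[0.0, 0.0, 0.0],"claw":40},
{"xyz":[-9.5, -0.0, 7.7],"angular":[0.0, 0.0, 0.0],"claw":40},
{"xyz":[-9.5, -0.0, 7.7],"angular":[0.0, 0.0, 0.0],"claw":40},
{"xyz":[-9.5, -0.0, 7.7],"angular":[0.0, 0.0, 0.0],"claw":40},
```

Call:
servo_tool(
  plan=[
    {"xyz": [8,4,13.5],"angular": [0.002,0.001,-0.001],"claw": 40},
    {"xyz": [8,4,13.5],"angular": [0.002,0.001,-0.001],"claw": 40},
    {"xyz": [8,4,13.5],"angular": [0.002,0.001,-0.001],"claw": 40},
    {"xyz": [8,4,13.5],"angular": [0.002,0.001,-0.001],"claw": 40},
    {"xyz": [8,4,13.5],"angular": [0.002,0.001,-0.001],"claw": 40},
  ],
)

```text
time_s: 23.5
tcp_pos: [0.6101, -0.2422, 0.1019]
orientation: [0.872, 0.221, 0.424, -0.108]
wrist_force: [0.7, 0.3, 0.1]
opening: 0.0586
```

```bash
python3 log.py; python3 - <<'E'
from pour import *
st(); p,r,_=cur(); print(tilt(r))
plan([.6045,-.2415,.055],RG,40,n=4)
E
```

```text
t 23.5 p [ 0.6101 -0.2422  0.1019] z [ 0.691  0.376 -0.617] x [0.543 0.294 0.787] q [ 1.04  0.56 -0.42  2.02 -1.27  0.64  0.71] F [0.7 0.3 0.1] op 0.0586
0.21625203207334617
{"xyz":[-9.9, -0.8, 6.3],"angular":[0.001, -0.001, -0.0],"claw":40},
{"xyz":[-9.9, -0.8, 6.3],"angular":[0.001, -0.001, -0.0],"claw":40},
{"xyz":[-9.9, -0.8, 6.4],"angular":[0.001, -0.001, -0.0],"claw":40},
{"xyz":[-9.9, -0.8, 6.4],"angular":[0.001, -0.001, -0.0],"claw":40},
```

Call:
servo_tool(
  plan=[
    {"xyz": [-9.5,-0.5,6.5],"angular": [0,0,0],"claw": 40},
    {"xyz": [-9.5,-0.5,6.5],"angular": [0,0,0],"claw": 40},
    {"xyz": [-9.5,-0.5,6.5],"angular": [0,0,0],"claw": 40},
    {"xyz": [-8,-0.5,6],"angular": [0,0,0],"claw": 40},
    {"xyz": [0,0,0],"angular": [0,0,0],"claw": 40},
  ],
)

```text
time_s: 24.12
tcp_pos: [0.6061, -0.2414, 0.0529]
orientation: [0.872, 0.221, 0.423, -0.108]
wrist_force: [0.4, -0.1, -0.9]
opening: 0.0586
```

```bash
python3 log.py; python3 - <<'E'
from pour import *
st(); p,r,_=cur(); print(tilt(r))
plan([p[0],p[1],.0485],RG,40,n=2)
snap("wrist",22)
E
```

```text
t 24.12 p [ 0.6061 -0.2414  0.0529] z [ 0.69   0.376 -0.619] x [0.545 0.293 0.786] q [ 1.09  0.66 -0.48  2.03 -1.32  0.57  0.84] F [ 0.4 -0.1 -0.9] op 0.0586
0.11190327153686565
{"xyz":[-1.7, 0.0, 1.4],"angular":[0.002, -0.001, -0.002],"claw":40},
{"xyz":[-1.7, 0.0, 1.4],"angular":[0.002, -0.001, -0.002],"claw":40},
```

View pics/wrist22.png

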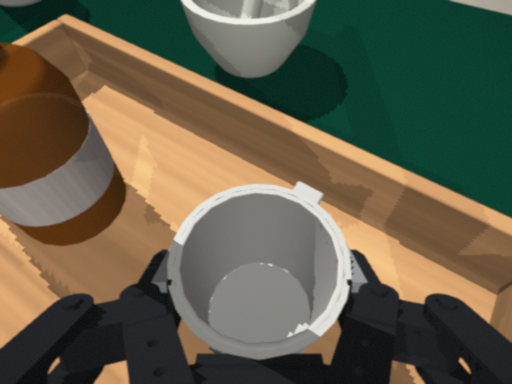

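Call:
servo_tool(
  plan=[
    {"xyz": [-1.8,0,1.4],"angular": [0,0,0],"claw": 40},
    {"xyz": [-1.6,0,1.3],"angular": [0,0,0],"claw": 40},
    {"xyz": [0,0,0],"angular": [0,0,0],"claw": 40},
  ],
)

```text
time_s: 24.55
tcp_pos: [0.6068, -0.2421, 0.0498]
orientation: [0.872, 0.221, 0.424, -0.107]
wrist_force: [0.2, 0.9, -1.2]
opening: 0.0588
```

Call:
servo_tool(
  plan=[
    {"xyz": [-1.3,0,1],"angular": [0,0,0],"claw": 40},
    {"xyz": [-0.5,0,0.4],"angular": [0,0,0],"claw": 40},
    {"xyz": [0,0,0],"angular": [0,0,0],"claw": 40},
  ],
)

```text
time_s: 24.92
tcp_pos: [0.6074, -0.2421, 0.0483]
orientation: [0.871, 0.222, 0.424, -0.107]
wrist_force: [-0.7, 0.3, -0.5]
opening: 0.0588
```

Call:
servo_tool(
  plan=[
    {"xyz": [0,0,0],"angular": [0,0,0],"claw": 68},
    {"xyz": [0,0,0],"angular": [0,0,0],"claw": 85},
    {"xyz": [0,0,0],"angular": [0,0,0],"claw": 85},
    {"xyz": [0,0,0],"angular": [0,0,0],"claw": 85},
  ],
)

```text
time_s: 25.42
tcp_pos: [0.6075, -0.2421, 0.0483]
orientation: [0.871, 0.222, 0.424, -0.107]
wrist_force: [0.4, 0.1, -0.4]
opening: 0.0848
```

```bash
python3 log.py; python3 - <<'E'
from pour import *
st(); p,r,_=cur()
snap("wrist",23)
z=r.apply([0,0,1])
a,b=plan(p-.10*z,r,85,n=5)
E
```

```text
t 25.43 p [ 0.6075 -0.2421  0.0483] z [ 0.692  0.375 -0.617] x [0.542 0.296 0.787] q [ 1.1   0.67 -0.5   2.03 -1.32  0.56  0.85] F [ 0.4  0.1 -0.4] op 0.0848
{"xyz":[-0.0, 0.0, -20.0],"angular":[-0.0, 0.0, 0.0],"claw":85},
{"xyz":[-0.0, 0.0, -20.0],"angular":[-0.0, 0.0, 0.0],"claw":85},
{"xyz":[-0.0, 0.0, -20.0],"angular":[-0.0, 0.0, 0.0],"claw":85},
{"xyz":[-0.0, 0.0, -20.0],"angular":[-0.0, 0.0, 0.0],"claw":85},
{"xyz":[-0.0, 0.0, -20.0],"angular":[-0.0, 0.0, 0.0],"claw":85},
```

View pics/wrist23.png

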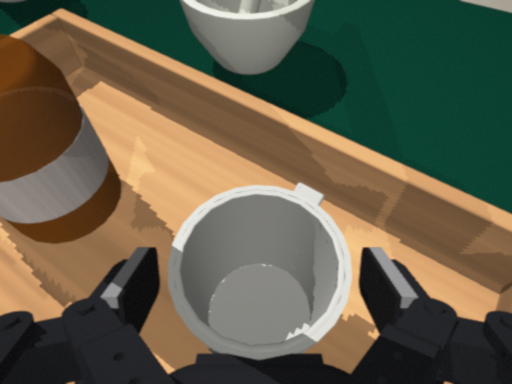

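Call:
servo_tool(
  plan=[
    {"xyz": [0,0,-20],"angular": [0,0,0],"claw": 85},
    {"xyz": [0,0,-20],"angular": [0,0,0],"claw": 85},
    {"xyz": [0,0,-20],"angular": [0,0,0],"claw": 85},
    {"xyz": [0,0,-20],"angular": [0,0,0],"claw": 85},
  ],
)

```text
time_s: 25.98
tcp_pos: [0.548, -0.274, 0.1008]
orientation: [0.872, 0.222, 0.424, -0.107]
wrist_force: [-0.1, 0.4, -0.1]
opening: 0.0852
```

```bash
python3 log.py; python3 - <<'E'
from pour import *
st(); p,r,_=cur()
snap("wrist",24);snap("scene",24); snap("top",24)
crop(load("scene24"),125,90,285,210,5,"pics/s24c.png")
# lid target: vertical tool; options of yaw
for n,P in (("lid",[.423,.197,.25]),):
    for az in (.4,1.0,1.5): 
        A=Rt(az,0); print(az,(r.inv()*A).as_rotvec(),[ (round(float(m),2),np.round(q,2).tolist()) for m,q in ik(np.array(P),A,12)[:2]])
E
```

```text
t 25.98 p [ 0.548  -0.274   0.1008] z [ 0.691  0.374 -0.618] x [0.543 0.296 0.786] q [ 1.17  0.54 -0.43  2.06 -1.19  0.71  0.75] F [-0.1  0.4 -0.1] op 0.0852
0.4 [-0.04289367 -0.90416106  0.09106118] [(0.51, [-0.03, 0.04, -0.46, 1.95, -0.01, 1.16, -1.64]), (0.51, [-0.39, 0.04, -0.08, 1.95, -0.03, 1.16, -1.61])]
1.0 [ 0.22839235 -0.88487054 -0.46715208] [(0.52, [0.19, 0.06, -0.7, 1.94, 0.01, 1.16, -1.06]), (0.51, [0.01, 0.04, -0.51, 1.95, -0.01, 1.16, -1.04])]
1.5 [ 0.45354365 -0.82510928 -0.93057193] [(0.51, [0.01, 0.05, -0.51, 1.95, -0.01, 1.16, -0.54]), (0.51, [-0.35, 0.04, -0.12, 1.95, -0.03, 1.16, -0.51])]
```

View pics/s24c.png

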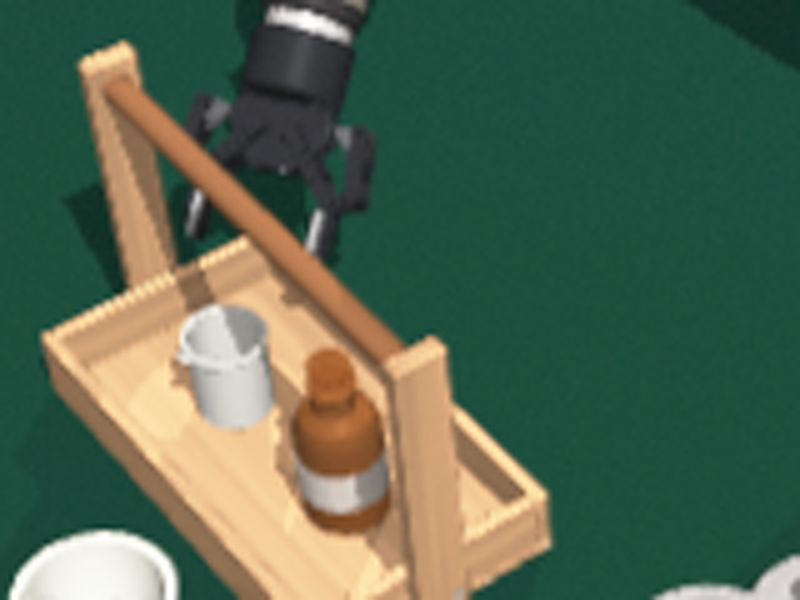

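```bash
python3 - <<'E'
from pour import *
p,r,_=cur()
Rf=Rt(.7,0); w=(r.inv()*Rf).as_rotvec()
a,b=plan([.48,-.22,.23],r*R.from_rotvec(w*.3),85,n=5)
a,b=plan([.44,-.03,.27],r*R.from_rotvec(w*.85),85,n=7,p0=a,R0=b)
a,b=plan([.423,.197,.22],Rf,85,n=6,p0=a,R0=b)
E
```

```text
{"xyz":[16.1, -16.1, -21.4],"angular":[0.006, -0.054, -0.011],"claw":85},
{"xyz":[15.1, -16.0, -22.2],"angular":[0.006, -0.054, -0.011],"claw":85},
{"xyz":[14.1, -16.0, -22.9],"angular":[0.006, -0.054, -0.011],"claw":85},
{"xyz":[13.0, -16.0, -23.5],"angular":[0.006, -0.054, -0.011],"claw":85},
{"xyz":[11.9, -16.0, -24.1],"angular":[0.006, -0.054, -0.011],"claw":85},
{"xyz":[11.4, -25.9, 0.5],"angular":[0.007, -0.071, -0.015],"claw":85},
{"xyz":[11.8, -25.8, -0.1],"angular":[0.007, -0.071, -0.015],"claw":85},
{"xyz":[12.1, -25.6, -0.7],"angular":[0.007, -0.071, -0.015],"claw":85},
{"xyz":[12.4, -25.4, -1.4],"angular":[0.007, -0.071, -0.015],"claw":85},
{"xyz":[12.7, -25.2, -2.1],"angular":[0.007, -0.071, -0.015],"claw":85},
{"xyz":[12.9, -25.1, -2.8],"angular":[0.007, -0.071, -0.015],"claw":85},
{"xyz":[13.0, -24.9, -3.6],"angular":[0.007, -0.071, -0.015],"claw":85},
{"xyz":[20.0, -31.5, 10.7],"angular":[0.002, -0.023, -0.005],"claw":85},
{"xyz":[20.4, -31.4, 10.4],"angular":[0.002, -0.023, -0.005],"claw":85},
{"xyz":[20.8, -31.3, 10.0],"angular":[0.002, -0.023, -0.005],"claw":85},
{"xyz":[21.2, -31.1, 9.6],"angular":[0.002, -0.023, -0.005],"claw":85},
{"xyz":[21.5, -31.0, 9.2],"angular":[0.002, -0.023, -0.005],"claw":85},
{"xyz":[21.9, -30.9, 8.8],"angular":[0.002, -0.023, -0.005],"claw":85},
```

Call:
servo_tool(
  plan=[
    {"xyz": [12,-8,-25],"angular": [0.006,-0.054,-0.011],"claw": 85},
    {"xyz": [15,-14,-22],"angular": [0.006,-0.054,-0.011],"claw": 85},
    {"xyz": [14,-16,-23],"angular": [0.006,-0.054,-0.011],"claw": 85},
    {"xyz": [13,-18,-23.5],"angular": [0.006,-0.054,-0.011],"claw": 85},
    {"xyz": [12,-18,-24],"angular": [0.006,-0.054,-0.011],"claw": 85},
  ],
)

```text
time_s: 26.75
tcp_pos: [0.4754, -0.2243, 0.2289]
orientation: [0.914, 0.264, 0.297, -0.081]
wrist_force: [0.5, -0.4, 0.6]
opening: 0.0848
```

Call:
servo_tool(
  plan=[
    {"xyz": [11.5,-26,0.5],"angular": [0.007,-0.071,-0.015],"claw": 85},
    {"xyz": [12,-26,0],"angular": [0.007,-0.071,-0.015],"claw": 85},
    {"xyz": [12,-25.5,-0.5],"angular": [0.007,-0.071,-0.015],"claw": 85},
    {"xyz": [12.5,-25.5,-1.5],"angular": [0.007,-0.071,-0.015],"claw": 85},
    {"xyz": [12.5,-25,-2],"angular": [0.007,-0.071,-0.015],"claw": 85},
    {"xyz": [13,-25,-3],"angular": [0.007,-0.071,-0.015],"claw": 85},
    {"xyz": [13,-25,-3.5],"angular": [0.007,-0.071,-0.015],"claw": 85},
  ],
)

```text
time_s: 27.62
tcp_pos: [0.4323, -0.0255, 0.2715]
orientation: [0.941, 0.333, 0.052, -0.016]
wrist_force: [0.2, 0.7, 0.2]
opening: 0.0851
```

```bash
python3 log.py; python3 - <<'E'
from pour import *
st()
plan([.423,.197,.24],Rt(.7,0),85,n=6)
E
```

```text
t 27.62 p [ 0.4323 -0.0255  0.2715] z [ 0.086  0.064 -0.994] x [0.773 0.626 0.108] q [ 0.71 -0.08 -0.65  2.   -0.13  1.12 -0.78] F [0.2 0.7 0.2] op 0.0851
{"xyz":[21.4, -29.8, 7.5],"angular":[0.001, -0.018, -0.003],"claw":85},
{"xyz":[21.7, -29.8, 7.1],"angular":[0.001, -0.018, -0.003],"claw":85},
{"xyz":[21.9, -29.7, 6.7],"angular":[0.001, -0.018, -0.003],"claw":85},
{"xyz":[22.1, -29.6, 6.4],"angular":[0.001, -0.018, -0.003],"claw":85},
{"xyz":[22.3, -29.5, 6.0],"angular":[0.001, -0.018, -0.003],"claw":85},
{"xyz":[22.5, -29.4, 5.6],"angular":[0.001, -0.018, -0.003],"claw":85},
```

Call:
servo_tool(
  plan=[
    {"xyz": [21.5,-30,7.5],"angular": [0.001,-0.018,-0.003],"claw": 85},
    {"xyz": [21.5,-30,7],"angular": [0.001,-0.018,-0.003],"claw": 85},
    {"xyz": [22,-29.5,6.5],"angular": [0.001,-0.018,-0.003],"claw": 85},
    {"xyz": [22,-29.5,6.5],"angular": [0.001,-0.018,-0.003],"claw": 85},
    {"xyz": [22.5,-29.5,6],"angular": [0.001,-0.018,-0.003],"claw": 85},
    {"xyz": [22,-26,5.5],"angular": [0.001,-0.018,-0.003],"claw": 85},
  ],
)

```text
time_s: 28.38
tcp_pos: [0.4209, 0.2042, 0.239]
orientation: [0.938, 0.346, -0.002, 0.002]
wrist_force: [0.5, 0.3, -0.3]
opening: 0.0851
```

```bash
python3 log.py; python3 - <<'E'
from pour import *
st()
s=snap("wrist",25)
print(proj(s,[.423,.1965,.049]),proj(s,[.552,.206,.092]))
E
```

```text
t 28.38 p [0.4209 0.2042 0.239 ] z [-0.004 -0.005 -1.   ] x [ 0.761  0.649 -0.006] q [ 0.38  0.14 -1.    1.92  0.13  1.16 -1.53] F [ 0.5  0.3 -0.3] op 0.0851
(np.float64(266.82850509801784), np.float64(162.0670879001805)) (np.float64(367.54749092209187), np.float64(43.646834473676336))
```

View pics/wrist25.png

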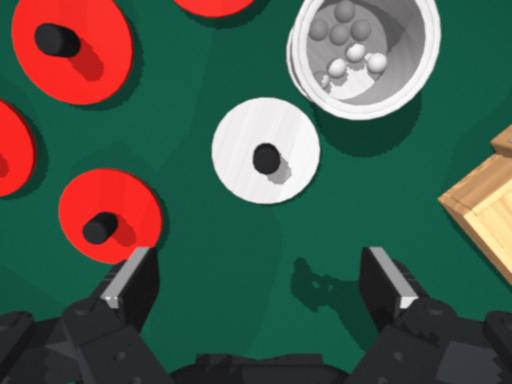

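```bash
python3 - <<'E'
from pour import *
s=load("wrist25")
print(onz(s,265,155,.049), onz(s,266,150.5,.016))
img=s["img"].astype(int)
dark=(img.max(2)<60).astype(np.uint8); dark[:, :240]=0;dark[:,290:]=0;dark[:135]=0;dark[180:]=0
m=cv2.moments(dark); print("knob blob",m["m10"]/m["m00"],m["m01"]/m["m00"],m["m00"])
cnt,_=cv2.findContours(((img.min(2)>110)&(img.max(2)-img.min(2)<30)).astype(np.uint8),cv2.RETR_EXTERNAL,cv2.CHAIN_APPROX_NONE)
for c in cnt:
    if cv2.contourArea(c)>2000: 
        e=cv2.fitEllipse(cv2.convexHull(c)); print(e,onz(s,*e[0],.016),onz(s,*e[0],.092))
# top view jar
t=load("top24"); img=t["img"].astype(int)
cnt,_=cv2.findContours(((img.min(2)>150)&(img.max(2)-img.min(2)<30)).astype(np.uint8),cv2.RETR_EXTERNAL,cv2.CHAIN_APPROX_NONE)
for c in cnt:
    if cv2.contourArea(c)>500:
        e=cv2.fitEllipse(cv2.convexHull(c)); print("top",e,onz(t,*e[0],.016),onz(t,*e[0],.092))
E
```

```text
[0.42720582 0.20249748 0.049     ] [0.4265984  0.19978956 0.016     ]
knob blob 266.202614379085 158.6062091503268 612.0
((265.3109130859375, 150.2176513671875), (106.98123931884766, 108.47941589355469), 83.3514404296875) [0.42635219 0.20055224 0.016     ] [0.43705729 0.2116361  0.092     ]
((363.7522277832031, 42.463844299316406), (146.20477294921875, 162.12188720703125), 45.92851257324219) [0.56991103 0.19703403 0.016     ] [0.55068786 0.20885135 0.092     ]
top ((295.82525634765625, 372.60601806640625), (55.80659484863281, 79.09896850585938), 85.35423278808594) [0.03865585 0.00239543 0.016     ] [0.05903878 0.0071988  0.092     ]
top ((217.81149291992188, 220.83946228027344), (42.87830352783203, 43.97455596923828), 57.96975326538086) [0.42232014 0.19728398 0.016     ] [0.41565852 0.18834963 0.092     ]
top ((210.9038543701172, 168.89788818359375), (44.781856536865234, 45.93416976928711), 40.561405181884766) [0.56480038 0.21594883 0.016     ] [0.5480953  0.20569879 0.092     ]
top ((56.76177215576172, 100.22647094726562), (36.71192932128906, 40.04584503173828), 56.61003112792969) [0.77499735 0.6561269  0.016     ] [0.74347545 0.61484864 0.092     ]
top ((335.8432922363281, 76.66732788085938), (41.415428161621094, 45.67860412597656), 166.74232482910156) [ 0.82322516 -0.13805774  0.016     ] [ 0.78830368 -0.12335381  0.092     ]
top ((490.35809326171875, 55.85161209106445), (32.472721099853516, 37.16170883178711), 109.347412109375) [ 0.87311935 -0.57600477  0.016     ] [ 0.83468082 -0.53042989  0.092     ]
top ((-30803.345703125, 494.0345153808594), (161.70164489746094, 63043.390625), 89.11296844482422) [-9.70560745e-01 -1.20623439e+02  1.60000000e-02] [-8.79037999e-01 -1.12115703e+02  9.20000000e-02]
```

```bash
python3 - <<'E'
from pour import *
plan([.4255,.1995,.10],Rt(.7,0),85,n=5)
E
```

```text
{"xyz":[-0.5, 2.4, 27.8],"angular":[-0.001, 0.001, 0.002],"claw":85},
{"xyz":[-0.5, 2.4, 27.8],"angular":[-0.001, 0.001, 0.002],"claw":85},
{"xyz":[-0.5, 2.4, 27.8],"angular":[-0.001, 0.001, 0.002],"claw":85},
{"xyz":[-0.5, 2.4, 27.8],"angular":[-0.001, 0.001, 0.002],"claw":85},
{"xyz":[-0.5, 2.3, 27.8],"angular":[-0.001, 0.001, 0.002],"claw":85},
```

Call:
servo_tool(
  plan=[
    {"xyz": [-0.5,2.5,28],"angular": [-0.001,0.001,0.002],"claw": 70},
    {"xyz": [-0.5,2.5,28],"angular": [-0.001,0.001,0.002],"claw": 70},
    {"xyz": [-0.5,2.5,28],"angular": [-0.001,0.001,0.002],"claw": 70},
    {"xyz": [-0.5,2.5,28],"angular": [-0.001,0.001,0.002],"claw": 70},
    {"xyz": [-0.5,2.5,28],"angular": [-0.001,0.001,0.002],"claw": 70},
  ],
)

```text
time_s: 29.05
tcp_pos: [0.4244, 0.2034, 0.0957]
orientation: [0.937, 0.349, 0.002, -0.001]
wrist_force: [-0.1, -0.6, 0.3]
opening: 0.0697
```

```bash
python3 log.py; python3 - <<'E'
from pour import *
st()
s=snap("wrist",26)
img=s["img"].astype(int)
w=((img.min(2)>110)&(img.max(2)-img.min(2)<30)).astype(np.uint8)
cnt,_=cv2.findContours(w,cv2.RETR_EXTERNAL,cv2.CHAIN_APPROX_NONE)
for c in cnt:
    if cv2.contourArea(c)>2000: 
        e=cv2.fitEllipse(cv2.convexHull(c)); print(e,onz(s,*e[0],.016),onz(s,*e[0],.092))
E
```

```text
t 29.05 p [0.4244 0.2034 0.0957] z [ 0.003  0.003 -1.   ] x [0.757 0.653 0.004] q [ 0.25  0.35 -0.92  2.08  0.36  0.87 -1.74] F [-0.1 -0.6  0.3] op 0.0697
((265.1934509277344, 194.22984313964844), (162.12844848632812, 170.48226928710938), 88.10164642333984) [0.42763522 0.20159437 0.016     ] [0.4455509  0.21888516 0.092     ]
((419.3210754394531, 68.81352996826172), (173.63888549804688, 254.26637268066406), 111.50149536132812) [0.54950357 0.18332765 0.016     ] [0.52570564 0.20687084 0.092     ]
```

View pics/wrist26.png

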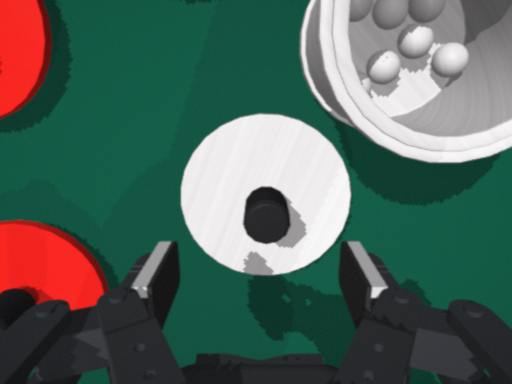

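```bash
python3 - <<'E'
from pour import *
s=load("wrist26"); print(onz(s,267,219,.049),onz(s,267.5,209,.0325))
plan([.4275,.2010,.024],Rt(.7,0),70,n=4)
E
```

```text
[0.4245431  0.19821441 0.049     ] [0.42504923 0.19776189 0.0325    ]
{"xyz":[1.0, 1.1, 17.1],"angular":[-0.001, 0.0, 0.003],"claw":70},
{"xyz":[1.0, 1.0, 17.1],"angular":[-0.001, 0.0, 0.003],"claw":70},
{"xyz":[1.0, 1.0, 17.1],"angular":[-0.001, 0.0, 0.003],"claw":70},
{"xyz":[1.0, 1.0, 17.1],"angular":[-0.001, 0.0, 0.003],"claw":70},
```

Call:
servo_tool(
  plan=[
    {"xyz": [-0.5,1.5,20],"angular": [0,0,0],"claw": 70},
    {"xyz": [-0.5,1.2,20],"angular": [0,0,0],"claw": 70},
    {"xyz": [0,1,20],"angular": [-0.002,0,0],"claw": 60},
    {"xyz": [0,0,8],"angular": [-0.002,0,0],"claw": 50},
    {"xyz": [0,0,0],"angular": [0,0,0],"claw": 50},
  ],
)

```text
time_s: 29.72
tcp_pos: [0.4222, 0.1989, 0.0238]
orientation: [0.937, 0.35, -0.002, 0.001]
wrist_force: [-0.8, 0.5, -0.2]
opening: 0.0498
```

```bash
python3 log.py; python3 - <<'E'
from pour import *
st()
s=snap("wrist",27)
E
```

```text
t 29.73 p [0.4222 0.1989 0.0238] z [-0.003 -0.002 -1.   ] x [ 0.755  0.655 -0.004] q [ 0.16  0.47 -0.82  2.13  0.51  0.75 -1.86] F [-0.8  0.5 -0.2] op 0.0498
```

View pics/wrist27.png

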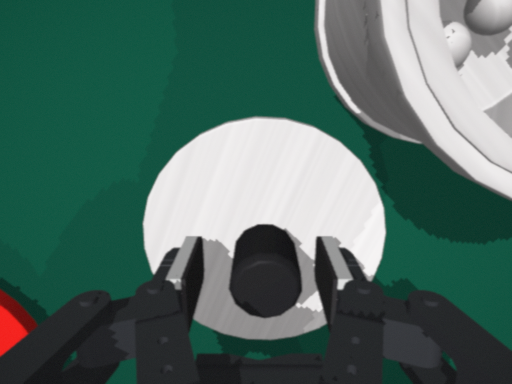

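Call:
servo_tool(
  plan=[
    {"xyz": [3,1.5,0],"angular": [-0.002,0.004,0],"claw": 50},
    {"xyz": [0,0,0],"angular": [0,0,0],"claw": 10},
    {"xyz": [0,0,0],"angular": [0,0,0],"claw": 10},
    {"xyz": [0,0,0],"angular": [0,0,0],"claw": 10},
    {"xyz": [0,0,0],"angular": [0,0,0],"claw": 10},
    {"xyz": [0,0,0],"angular": [0,0,0],"claw": 10},
  ],
)

```text
time_s: 30.52
tcp_pos: [0.4272, 0.2004, 0.0259]
orientation: [0.937, 0.35, 0.003, 0.001]
wrist_force: [0.3, -0.5, 0.1]
opening: 0.0265
```

```bash
python3 log.py; python3 - <<'E'
from pour import *
st()
s=snap("wrist",28);snap("top",28)
img=s["img"].astype(int)
w=((img.min(2)>100)&(img.max(2)-img.min(2)<30)).astype(np.uint8)
cnt,_=cv2.findContours(w,cv2.RETR_EXTERNAL,cv2.CHAIN_APPROX_NONE)
for c in cnt:
    if cv2.contourArea(c)>2000: 
        e=cv2.fitEllipse(cv2.convexHull(c)); print(e,onz(s,*e[0],.016))
E
```

```text
t 30.52 p [0.4272 0.2004 0.0259] z [ 0.006 -0.    -1.   ] x [0.756 0.655 0.004] q [ 0.15  0.47 -0.82  2.13  0.51  0.75 -1.86] F [ 0.3 -0.5  0.1] op 0.0265
((258.373291015625, 235.91741943359375), (218.28097534179688, 237.7172393798828), 89.78994750976562) [0.42886121 0.20307794 0.016     ]
((479.11895751953125, 97.046875), (202.14173889160156, 382.70013427734375), 118.760498046875) [0.53972183 0.17403867 0.016     ]
```

View pics/wrist28.png

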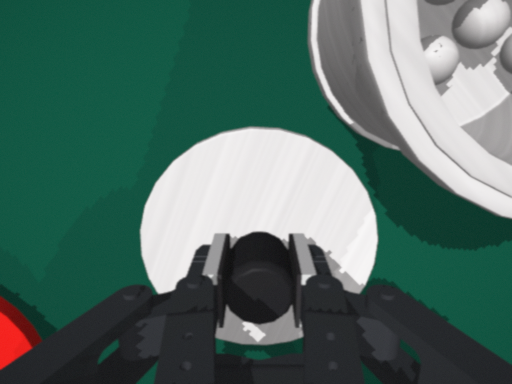

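Call:
servo_tool(
  plan=[
    {"xyz": [0,0,-15],"angular": [0,0,0],"claw": 10},
    {"xyz": [0,0,-35],"angular": [0,0,0],"claw": 10},
    {"xyz": [0,0,-40],"angular": [0,0,0],"claw": 10},
    {"xyz": [0,0,-35],"angular": [0,0,0],"claw": 10},
    {"xyz": [0,0,-5],"angular": [0,0,0],"claw": 10},
  ],
)

```text
time_s: 31.25
tcp_pos: [0.4223, 0.1984, 0.1582]
orientation: [0.937, 0.35, -0.002, 0.001]
wrist_force: [-0.5, -0.0, -6.5]
opening: 0.0264
```

```bash
python3 log.py; python3 - <<'E'
from pour import *
st()
s=snap("wrist",29)
p,r,_=cur()
RL=R.from_quat([0.937,.35,.003,.001])
plan([.5515,.2065,.155],RL,10,n=5)
E
```

```text
t 31.25 p [0.4223 0.1984 0.1582] z [-0.003 -0.004 -1.   ] x [ 0.755  0.656 -0.005] q [ 0.34  0.25 -0.98  2.02  0.25  1.   -1.63] F [-0.5 -0.  -6.5] op 0.0264
{"xyz":[20.8, 15.7, 0.3],"angular":[-0.001, 0.002, 0.0],"claw":10},
{"xyz":[20.8, 15.7, 0.4],"angular":[-0.001, 0.002, 0.0],"claw":10},
{"xyz":[20.8, 15.7, 0.5],"angular":[-0.001, 0.002, 0.0],"claw":10},
{"xyz":[20.8, 15.7, 0.5],"angular":[-0.001, 0.002, 0.0],"claw":10},
{"xyz":[20.8, 15.7, 0.6],"angular":[-0.001, 0.002, 0.0],"claw":10},
```

View pics/wrist29.png

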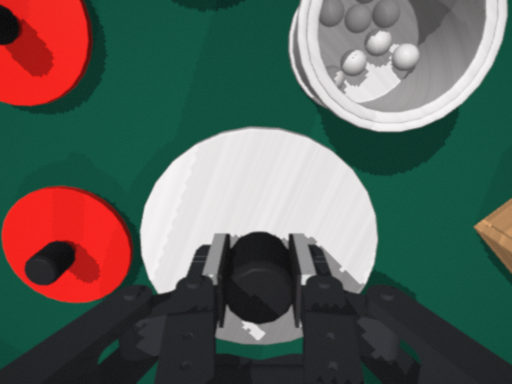

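Call:
servo_tool(
  plan=[
    {"xyz": [20,15,0],"angular": [-0.001,0.002,0],"claw": 10},
    {"xyz": [21,15.5,0],"angular": [-0.001,0.002,0],"claw": 10},
    {"xyz": [21,15.5,0],"angular": [-0.001,0.002,0],"claw": 10},
    {"xyz": [21,15.5,0],"angular": [-0.001,0.002,0],"claw": 10},
    {"xyz": [20,15,0],"angular": [-0.001,0.002,0],"claw": 10},
    {"xyz": [0,0,0],"angular": [0,0,0],"claw": 10},
  ],
)

```text
time_s: 32.05
tcp_pos: [0.5444, 0.202, 0.1425]
orientation: [0.936, 0.351, -0.01, 0.003]
wrist_force: [-0.9, 0.3, -6.2]
opening: 0.0264
```

```bash
python3 log.py; python3 - <<'E'
from pour import *
st()
s=snap("scene",30);t=snap("top",30)
a=cv2.resize(s["img"][180:255,230:305,::-1],None,fx=5,fy=5,interpolation=2);b=cv2.resize(t["img"][135:210,160:235,::-1],None,fx=5,fy=5,interpolation=2)
cv2.imwrite(f"pics/c30.png",np.hstack([a,b]))
RL=R.from_quat([0.937,.35,.003,.001])
plan([.5515,.2065,.130],RL,10,n=3)
E
```

```text
t 32.05 p [0.5444 0.202  0.1425] z [-0.016 -0.013 -1.   ] x [ 0.754  0.657 -0.021] q [ 0.23  0.49 -0.87  1.77  0.42  1.1  -1.64] F [-0.9  0.3 -6.2] op 0.0264
{"xyz":[3.5, 1.1, 4.1],"angular":[-0.002, 0.009, 0.001],"claw":10},
{"xyz":[3.4, 1.0, 4.1],"angular":[-0.002, 0.009, 0.001],"claw":10},
{"xyz":[3.4, 1.0, 4.2],"angular":[-0.002, 0.009, 0.001],"claw":10},
```

View pics/c30.png

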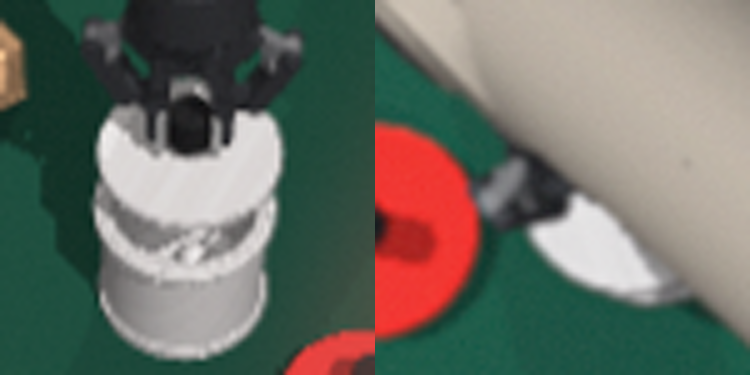

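```bash
python3 - <<'E'
from pour import *
s=load("scene30")
f=lambda u,v:((u+.5)/5+230-.5,(v+.5)/5+180-.5)
# lid: left 97,right 283, bottom 220 ; jar flange left 92?, right 277, bottom 280 
img=s["img"].astype(int)
w=((img.min(2)>120)&(img.max(2)-img.min(2)<30)).astype(np.uint8)[180:255,230:305]
cv2.imwrite("pics/m.png",cv2.resize(np.hstack([w*255]),None,fx=5,fy=5,interpolation=0))
p,r,_=cur()
# expected: ellipse extents of a 116 mm circle at centre c,z
def ext(c):
    th=np.linspace(0,2*np.pi,200); P=np.array([proj(s,[c[0]+.058*np.cos(a),c[1]+.058*np.sin(a),c[2]]) for a in th])
    P=(P-[230,180])*5; return P[:,0].min(),P[:,0].max(),P[:,1].min(),P[:,1].max()
print("lid pred(at TCP)",np.round(ext([p[0],p[1],p[2]-.0099])),"jar pred",np.round(ext([.551,.2065,.092])))
for d in ([.005,0,0],[0,.005,0]): print(np.round(ext(np.array([.551,.2065,.092])+d)))
s0=load("scene0"); 
E
```

```text
lid pred(at TCP) [ 98. 283.  79. 221.] jar pred [ 93. 275. 131. 274.]
[ 87. 270. 135. 278.]
[ 98. 281. 135. 279.]
```

View pics/m.png

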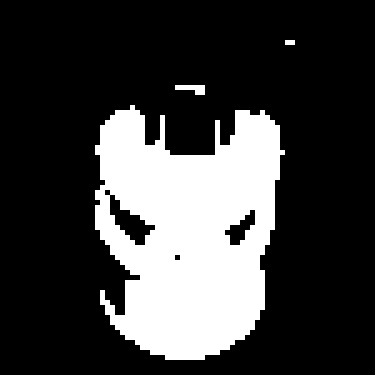

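Call:
servo_tool(
  plan=[
    {"xyz": [4,1.5,2],"angular": [-0.002,0.01,0.001],"claw": 10},
    {"xyz": [4,1.5,2],"angular": [-0.002,0.01,0.001],"claw": 10},
    {"xyz": [3,0,0],"angular": [-0.001,0.006,0],"claw": 10},
    {"xyz": [0,0,0],"angular": [0,0.002,0],"claw": 10},
  ],
)

```text
time_s: 32.65
tcp_pos: [0.55, 0.2073, 0.1369]
orientation: [0.936, 0.352, 0.002, 0.001]
wrist_force: [0.8, -0.5, -6.3]
opening: 0.0263
```

```bash
python3 log.py; python3 - <<'E'
from pour import *
st()
s=snap("scene",31)
a=cv2.resize(s["img"][185:255,230:300,::-1],None,fx=8,fy=8,interpolation=2)
cv2.imwrite(f"pics/c31.png",a)
p,r,_=cur()
def ext(c,s):
    P=np.array([proj(s,[c[0]+.058*np.cos(a),c[1]+.058*np.sin(a),c[2]]) for a in np.linspace(0,2*np.pi,200)])
    P=(P+.5-[230,185])*8-.5; return np.round([P[:,0].min(),P[:,0].max(),P[:,1].min(),P[:,1].max()])
print("lid",ext([p[0],p[1],p[2]-.0099],s),"jar",ext([.551,.2065,.092],s))
for d in ([.005,0,0],[0,.005,0]): print(ext(np.array([.551,.2065,.092])+d,s))
RL=R.from_quat([0.937,.35,.003,.001])
plan([.5525,.2075,.124],RL,10,n=3)
E
```

```text
t 32.65 p [0.55   0.2073 0.1369] z [ 0.005 -0.    -1.   ] x [0.752 0.659 0.004] q [ 0.23  0.5  -0.87  1.78  0.43  1.06 -1.65] F [ 0.8 -0.5 -6.3] op 0.0263
lid [154. 451. 116. 346.] jar [152. 444. 173. 402.]
[142. 435. 179. 409.]
[160. 453. 180. 409.]
{"xyz":[0.7, 0.5, 4.3],"angular":[-0.0, 0.001, 0.001],"claw":10},
{"xyz":[0.7, 0.5, 4.3],"angular":[-0.0, 0.001, 0.001],"claw":10},
{"xyz":[0.7, 0.5, 4.3],"angular":[-0.0, 0.001, 0.001],"claw":10},
```

View pics/c31.png

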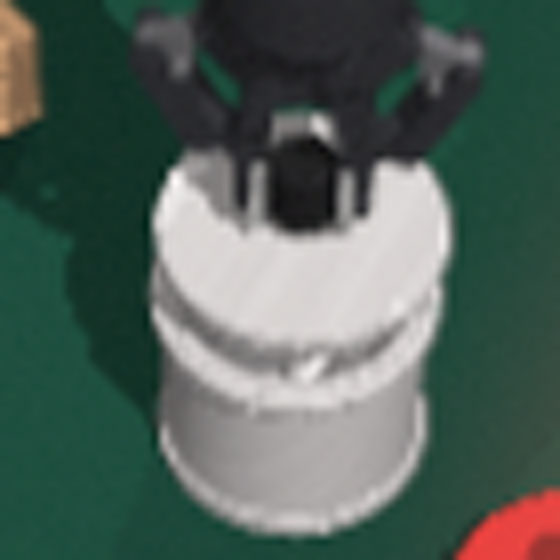

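Call:
servo_tool(
  plan=[
    {"xyz": [1,1,4],"angular": [0,0.001,0],"claw": 10},
    {"xyz": [0.5,0,4],"angular": [0,0.001,0],"claw": 10},
    {"xyz": [0.3,0,3],"angular": [0,0.001,0],"claw": 10},
    {"xyz": [0,0,0],"angular": [0,0,0],"claw": 10},
  ],
)

```text
time_s: 33.2
tcp_pos: [0.5521, 0.2073, 0.1251]
orientation: [0.936, 0.352, 0.004, 0.001]
wrist_force: [-0.6, -0.1, -6.3]
opening: 0.0264
```

```bash
python3 log.py; python3 - <<'E'
from pour import *
st()
RL=R.from_quat([0.937,.35,.003,.001])
plan([.5515,.207,.116],RL,10,n=3)
E
```

```text
t 33.2 p [0.5521 0.2073 0.1251] z [ 0.007  0.001 -1.   ] x [0.753 0.658 0.006] q [ 0.22  0.51 -0.86  1.79  0.45  1.04 -1.66] F [-0.6 -0.1 -6.3] op 0.0264
{"xyz":[-0.2, -0.1, 3.0],"angular":[0.0, -0.0, 0.001],"claw":10},
{"xyz":[-0.2, -0.1, 3.0],"angular":[0.0, -0.0, 0.001],"claw":10},
{"xyz":[-0.2, -0.1, 3.0],"angular":[0.0, -0.0, 0.001],"claw":10},
```

Call:
servo_tool(
  plan=[
    {"xyz": [-0.3,-0.1,3],"angular": [0,0,0],"claw": 10},
    {"xyz": [0,0,2.5],"angular": [0,0,0],"claw": 10},
    {"xyz": [0,0,2],"angular": [0,0,0],"claw": 10},
    {"xyz": [0,0,2],"angular": [0,0,0],"claw": 10},
  ],
)

```text
time_s: 33.7
tcp_pos: [0.552, 0.2073, 0.1152]
orientation: [0.936, 0.352, 0.004, 0.001]
wrist_force: [0.1, 0.8, -6.0]
opening: 0.026
```

```bash
python3 - <<'E'
from pour import *
st()
E
```

```text
t 33.7 p [0.552  0.2073 0.1152] z [ 0.008  0.001 -1.   ] x [0.753 0.658 0.007] q [ 0.21  0.52 -0.85  1.8   0.46  1.03 -1.67] F [ 0.1  0.8 -6. ] op 0.026
```

Call:
servo_tool(
  plan=[
    {"xyz": [0,0,2],"angular": [0,0,0],"claw": 10},
    {"xyz": [0,0,1.5],"angular": [0,0,0],"claw": 10},
    {"xyz": [0,0,0.7],"angular": [0,0,0],"claw": 10},
    {"xyz": [0,0,0.3],"angular": [0,0,0],"claw": 10},
  ],
)

```text
time_s: 34.2
tcp_pos: [0.5521, 0.2073, 0.1103]
orientation: [0.936, 0.352, 0.004, 0.001]
wrist_force: [-0.4, 0.6, -7.4]
opening: 0.026
```

```bash
python3 - <<'E'
from pour import *
st()
s=snap("scene",32)
a=cv2.resize(s["img"][185:255,230:300,::-1],None,fx=8,fy=8,interpolation=2)
cv2.imwrite(f"pics/c32.png",a); snap("wrist",32)
E
```

```text
t 34.2 p [0.5521 0.2073 0.1103] z [ 0.008  0.001 -1.   ] x [0.753 0.658 0.007] q [ 0.21  0.53 -0.85  1.8   0.47  1.02 -1.67] F [-0.4  0.6 -7.4] op 0.026
```

View pics/c32.png

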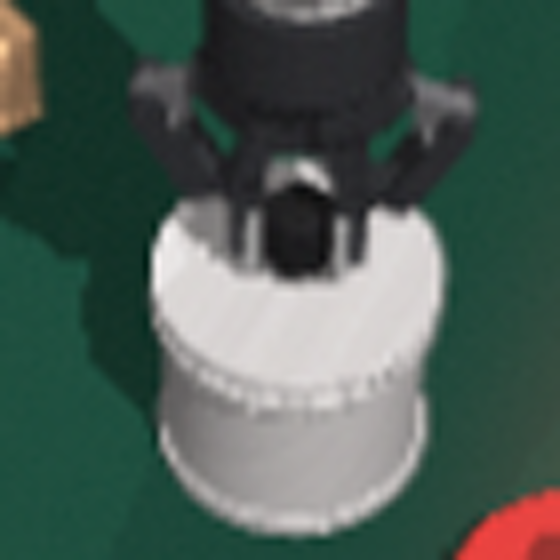

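View pics/wrist32.png

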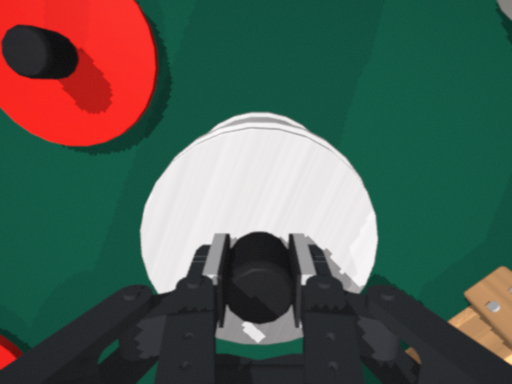

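Call:
servo_tool(
  plan=[
    {"xyz": [0,0,0.5],"angular": [0,0,0],"claw": 10},
    {"xyz": [0,0,0.5],"angular": [0,0,0],"claw": 10},
    {"xyz": [0,0,0],"angular": [0,0,0],"claw": 10},
  ],
)

```text
time_s: 34.67
tcp_pos: [0.5522, 0.2074, 0.1101]
orientation: [0.936, 0.352, 0.004, 0.001]
wrist_force: [-0.0, -0.2, -5.8]
opening: 0.026
```

Call:
servo_tool(
  plan=[
    {"xyz": [0,0,1],"angular": [0,0,0],"claw": 10},
    {"xyz": [0,0,1],"angular": [0,0,0],"claw": 10},
  ],
)

```text
time_s: 34.92
tcp_pos: [0.5523, 0.2074, 0.11]
orientation: [0.936, 0.351, 0.004, 0.002]
wrist_force: [-2.4, -3.6, 6.5]
opening: 0.0263
```

Seated contact (force reversed, z stopped at 0.110, as expected). Release.

Call:
servo_tool(
  plan=[
    {"xyz": [0,0,0],"angular": [0,0,0],"claw": 40},
    {"xyz": [0,0,0],"angular": [0,0,0],"claw": 60},
    {"xyz": [0,0,0],"angular": [0,0,0],"claw": 60},
    {"xyz": [0,0,-25],"angular": [0,0,0],"claw": 60},
    {"xyz": [0,0,-35],"angular": [0,0,0],"claw": 60},
    {"xyz": [0,0,-40],"angular": [0,0,0],"claw": 60},
    {"xyz": [-20,0,-40],"angular": [0,0,0],"claw": 60},
    {"xyz": [-50,0,0],"angular": [0,0,0],"claw": 60},
  ],
)

```text
time_s: 35.92
tcp_pos: [0.5016, 0.1652, 0.2546]
orientation: [0.935, 0.353, 0.009, -0.001]
wrist_force: [-0.0, -0.2, 0.3]
opening: 0.0601
```

Call:
servo_tool(
  plan=[
    {"xyz": [-50,0,0],"angular": [0,0,0],"claw": 60},
    {"xyz": [-40,0,0],"angular": [0,0,0],"claw": 60},
    {"xyz": [-20,0,0],"angular": [0,0,0],"claw": 60},
    {"xyz": [0,0,0],"angular": [0,0,0],"claw": 60},
  ],
)

```text
time_s: 36.42
tcp_pos: [0.416, 0.0885, 0.2527]
orientation: [0.936, 0.352, 0.01, 0.001]
wrist_force: [0.5, 0.6, 1.0]
opening: 0.06
```

```bash
python3 - <<'E'
from pour import *
st()
s=snap("scene",33);t=snap("top",33);w=snap("wrist",33)
a=cv2.resize(s["img"][185:255,230:300,::-1],None,fx=5,fy=5,interpolation=2);b=cv2.resize(t["img"][135:205,175:245,::-1],None,fx=5,fy=5,interpolation=2)
cv2.imwrite(f"pics/c33.png",np.hstack([a,b]))
crop(s,125,90,285,210,4,"pics/s33c.png")
E
```

```text
t 36.42 p [0.416  0.0885 0.2527] z [ 0.02   0.004 -1.   ] x [0.752 0.659 0.018] q [ 0.68 -0.03 -0.96  2.   -0.03  1.14 -1.12] F [0.5 0.6 1. ] op 0.06
```

View pics/c33.png

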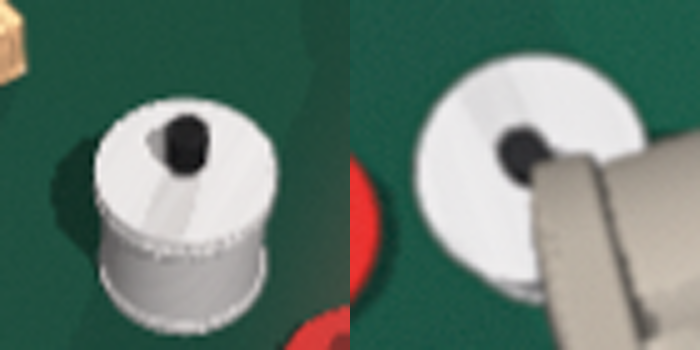

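View pics/wrist33.png

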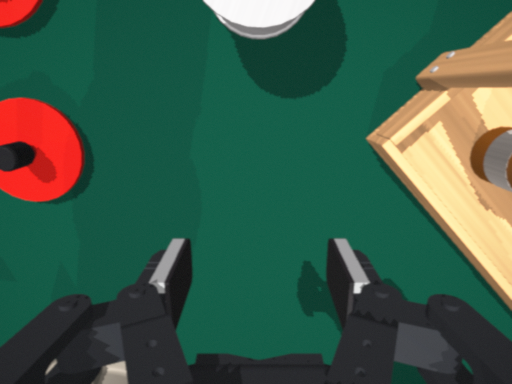

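View pics/scene33.png

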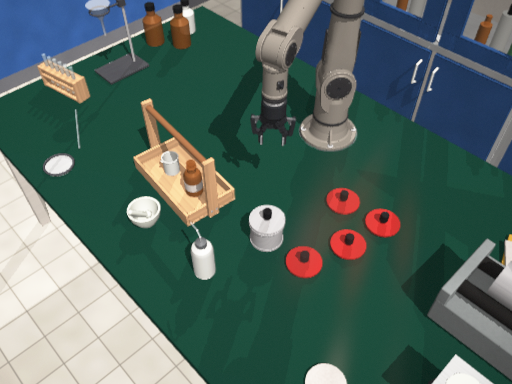

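Call:
servo_tool(
  plan=[
    {"xyz": [0,0,0],"angular": [0,0,0],"claw": 60},
    {"xyz": [0,0,0],"angular": [0,0,0],"claw": 60},
  ],
)

```text
time_s: 36.83
tcp_pos: [0.4183, 0.0923, 0.2531]
orientation: [0.935, 0.355, 0.011, -0.001]
wrist_force: [0.4, 0.3, -0.6]
opening: 0.0599
```

```bash
python3 -c "
from workcell import job
print(job.finish_job())"
```

```text
the job is handed in; nothing more can be done
None
```

I handed the job in at 36.8 s. The balls are in the jar, the beaker is back upright in the carrier, and the lid is on the jar. `finish_job` gave no verdict, so this rests on my own checks.

- **Beaker and pour:** I took the beaker from under the bar with a tilted grasp, carried it over and poured from about 4 cm above the jar's rim. It weighed 0.6 N at the end of the pour, which matches it empty, and the camera showed nothing inside. I set it back at its old spot, where it stands upright.
- **Ball count:** I saw seven balls clearly in the jar. The eighth I took from a partial view at the jar's near wall. No ball showed on the bench.
- **Lid:** I lifted it by the knob and lowered it onto the jar. It stopped at the expected seated height (tool at 0.110 m) and the wrist force reversed. The last pictures show it flat and about 1 mm off the jar's axis.
- **Other items:** the bottle, wash bottle, mortar and red lids show no visible change in the last scene picture.
- **Disagreements:** the cameras differed by 3–6 mm on the jar and lid positions. I placed the lid from where the jar and lid stood relative to each other in the same picture. The first tilted approach, pointing straight at the carrier, ran into joint limits, so I came in from a more sideways angle.

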